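# Fit the spare line board in the intercom exchange with its ejector levers

## Task

Take the spare board out of the black stand and lower it, levers swung out, into the free middle slot of the card frame until its claws rest on the two rails, then let it go. Seat it fully home with its two levers, swinging them inward gently until both come up firm because the board has bottomed, without forcing a lever any further and without pressing on the board or its front panel. Leave the screwdriver, the pin punch and the tea glass where they are.

Things in the scene. Friction and masses are not known exactly. Their poses are not given: they have to be found in the camera images.
- panel_grip (a point): Spare board's grip point: centre of its aluminium front panel, the top edge as it stands. Panel 96 mm long (y), 20 wide (x), 12 high (z): this point is 6 mm under its top; grip its flat long sides. y along the board, z up. Below it a circuit board 100 mm long, 3 mm thick with parts up to 12 mm off its +x face, over 40 mm below this point. Levers pivoted at y = +-56 mm. Whole board 0.38 to 0.53 kg.
- board_foot (a point): Centre of the underside of the spare board's plug (86 mm long, 10 wide), 80 mm straight below panel_grip, same axes. At the start the board stands upright and loose in the black stand, foot 8 mm above the table; the stand's grooved posts end 48 mm above the table, so lift it 50 mm or more before moving away.
- panel: Front panel of the spare board, fixed to the board; axes as panel_grip, origin at the foot of the board (80 mm below panel_grip). Not to be pressed on to drive the board home.
- lever_l (a joint): Angle of the board's +y lever: 0 upright, grows outward to a stop at 0.95; starts 0.92 to 0.95, stays where left. Its claw passes the rail's lip only above 0.9. Swung in it draws its end down 4 to 7 mm, from 0.8 on, moving at 2 to 6 N on its tip (to 10 N above 0.6). The board bottoms at an angle between -0.05 and 0.5, not known: the force rises, 8 to 9 N is firm, over 11 N then crushes the connector; over 18 N ever harms it.
- lever_r (a joint): The same for the lever at the board's -y end; it grows as the lever swings outward, towards -y. With the board home both levers bottom at about the same angle. Swung home alone, one lever binds the board askew in its guides; by turns it goes in freely, for example one to 0.7, the other to 0.45, the first home, the other home, then the first once more.
- lever_l_tip (a point): Outer top corner of the +y lever, where one pushes it; the lever is a black bar 12 mm wide (x), 7 mm thick. The corner is 51 mm from the pivot (pivot at y = +56 mm, 2 mm below panel_grip) and 6 mm outside the bar's middle: seen from the pivot it leans out by the lever angle + 0.115. Push it inward along its arc; a level push on the open lever jams by friction. The pivot sinks about 8 mm per rad below 0.8.
- lever_r_tip (a point): Outer top corner of the lever at the -y end (pivot at y = -56 mm), likewise; wide open it lies out towards -y.
- slot (a point): Middle of the free slot of the card frame, at the nominal connector floor, 14 mm above the table. y along the slot (matches the board's y), x across the slots, z up. Frame 184 mm (x) by 158 mm (y), lying on its back, slots up. Boards of the same kind sit at x = -61 and +61 mm, their panels 86 mm and closed levers 130 mm above this point. Open, the board goes in until its claws rest on the rails, foot 5 to 7 mm above this point.
- rack: The card frame. Origin on the table under the slot, axes as slot. Guides at y = +-50 mm of the slot, mouths 78 mm above the table, flared to +-7 mm in x and 4 mm in y; inside, 1 mm (x) and 0.7 mm (y) of play each way. Two rails along x: lips 88 to 91 mm above the table, from 63 mm to 79 mm either side of the slot (y). Under the slot a grey connector (socket) whose true floor is 1 mm below to 2.4 mm above slot; its contacts rub on the plug for the last 3 mm.
- screwdriver: Red-handled screwdriver 200 mm long lying on the table between frame and stand, not to be moved.
- punch: Steel pin punch 130 mm long lying on the table between frame and stand, not to be moved.
- tea_glass: Empty tulip-shaped tea glass 85 mm high at the left, not to be moved.
There are look-alikes about, which are no part of the job. There is more than one size of the part that bears panel_grip; the job needs the middle-sized. Several things look just like the rack: the one meant starts farthest to the robot's left.

How it is judged:
On the way, in this order (a step that is already met when the one before it is completed fails the run):
1. the board stands in the slot on its claws, both levers still open, let go (horizontal distance between board_foot and slot below 0.004 m and angle between the y axis of board_foot and the y axis of slot, either way round below 0.05 rad and z of board_foot in the frame of slot between 0.004 and 0.0085 m and value of joint each of lever_l, lever_r above 0.85 rad and contact force between the fingers and board below 0.3 N), for 0.2 s.
2. a lever presses the level board firmly onto the connector's floor (over 25 N) (horizontal distance between board_foot and slot below 0.004 m and angle between the y axis of board_foot and the y axis of slot, either way round below 0.05 rad and z of board_foot in the frame of socket below 0.0008 m and angle between board_foot's own z axis and vertical below 0.02 rad and contact force between board and socket above 25 N), for 0.03 s.
At the end, for the whole second after the job is handed in: The spare board is in the free slot with its plug on the true floor of the connector (within 0.8 mm, upright within 0.02 rad), both levers swung in (under 0.6 rad), at rest and let go (horizontal distance between board_foot and slot below 0.004 m and angle between the y axis of board_foot and the y axis of slot, either way round below 0.05 rad and z of board_foot in the frame of socket below 0.0008 m and angle between board_foot's own z axis and vertical below 0.02 rad and value of joint each of lever_l, lever_r below 0.6 rad and linear speed of board below 0.01 m/s); the robot touches nothing.
It fails at once if the board is crushed onto the connector with more than 85 N (a lever forced on after the board has bottomed) (contact force between board and socket above 85 N).
It fails at once if a lever is pushed with more than 18 N (contact force between any of the fingers, the arm and lever_l above 18 N or contact force between any of the fingers, the arm and lever_r above 18 N).
It fails at once if the board is pushed home by its panel instead of its levers (panel pressed with more than 5 N with the foot in the slot less than 3.5 mm above its nominal floor) (z of board_foot in the frame of slot below 0.0035 m and horizontal distance between board_foot and slot below 0.01 m and contact force between the fingers and panel above 5 N).
It fails at once if the screwdriver, the punch or the tea glass is shifted by more than 30 mm (distance of any of screwdriver, punch, tea_glass from where it was at the start of the episode above 0.03 m).
It also fails if it takes over 72 s, if anything falls off the work surface, if the arm or the gripper's body presses on something with over 40 N, if the wrist force passes 120 N, or if a joint passes its speed limit or range.

## Robot

A 7-joint arm with a two-finger parallel gripper is mounted at the origin on the work surface. World frame = base frame: x ahead of the robot, y to its left, z up, the work surface at z = 0. Lengths are in m, angles in rad, forces in N, time in s.
With the tool pointing down it reaches from about 0.425 to 0.8 m from the base axis. Payload 8.3 kg.
Tool frame: the origin (TCP) lies on the centre line of the jaws, within the pads' length; the fingertips stand 8 mm ahead of it and the grasp point (between the pads) lies 11 mm behind it; z points along the fingers, y is the line along which they close (so a half turn about z gives the same grasp; the last joint's range is limited). The gripper opens to 85 mm and grips with 20 to 120 N. Pads are 22 mm wide; open, the fingers measure 114 mm over their backs; the gripper's body (76 mm by 85 mm) begins 54 mm behind the grasp point. The pads swing forward as they close: fully open they stand 13 mm farther back than shut.
Start: joints at [1.141, 0.383, 0.016, 1.37, -0.006, 1.388, -0.046], TCP at [0.224, -0.583, 0.239] pointing down, gripper open.
Joint ranges: [-2.95, 2.95], [-0.25, 2.06], [-1.52, 1.56], [0.18, 2.33], [-1.44, 4.58], [0.02, 2.06], [-3.01, 3.01]. Speed limits (rad/s): [2.39, 2.39, 3.01, 3.01, 3.14, 3.14, 3.14].

## Interface

Orientations are given as a unit quaternion [x, y, z, w].
In Python, from bench import arm gives the robot as it stands. The module is installed in compiled form; this text tells all that it offers.
- The arm moves only by the shell command python3 -m inch 'ROWS' [FORCE]. ROWS is JSON, a list of rows, each a list of 7 numbers: the turn, a rotation vector about the world's x, y, z in rad, then the shift along the world's x, y, z in cm, then the finger opening in cm, from 0 to 8.54. A call has 1 to 8 rows; each row is the pose to reach, as a shift and turn from the pose commanded when the call began; what a row does not reach only later rows make up. A row lasts 1/10 s, in which the tool goes at most 50 mm and 8.59 degrees, less where a joint would pass 70% of its speed; a pose out of reach is approached as far as the arm can. A call with a gripper value outside its range is refused whole. The fingers move at their own pace and stop on an object; FORCE is the grip in N (left out, the last holds). Time passes only in rows, so rows that repeat a pose let the fingers close. It gives the time, the measured TCP pose, the force, the opening and the grip force at its end, in the units of the state.
- arm.state(): the state, without advancing time (a new reading comes with each control period).
- arm.get_image(name): name is "scene" or "side" or "wrist"; returns (picture, depth): 400x640x3 uint8, blue, green, red; 400x640 float32, m along the optical axis (not along the pixel's ray), 0 where there is no reading.
- arm.calibration(name): a dict with "K" (3x3 intrinsics, pixels), "rvec" (rotation vector, rad) and "tvec" (3), from world to camera coordinates, as OpenCV has them; the wrist camera has in their place "T_tool_cam" (4x4, takes a point from camera to tool coordinates, whose origin is the TCP and whose axes are the flange's). Camera axes: x right, y down, z forward; pixel columns grow to the right and rows downward; lengths in m; the calibration is good to about 2 mm. The wrist camera is an equidistant fisheye: a pixel r from the principal point sees the ray r / f radians off the axis. A picture is of the moment at which its call begins: read the wrist's pose just before it. calibration takes no time and is no camera call.
- arm.close_job(): hands the job in; it is judged then, once.
Trained networks look in the newest picture that a camera, given by its name, has taken for a name from the list of things; names that differ only in an ending like _2 or _b are one class to them, and where a whole thing is asked for, a point or a joint stands for the part that bears it (a point fixed in the world has none). Each returns a list of dicts, best first, with "confidence" (0 to 1); they miss things now and then, are a little off and sometimes report something else, mostly with a low value. They report only what shows in the picture. A call takes as long as a camera call. They do not tell look-alikes from the thing itself.
- arm.spot_in(camera, name): "rect" ([left, top, width, height] in pixels, round what is visible of it).
- arm.landmark_of(camera, name): "at" ([column, row] in pixels: a listed point, or the origin of a listed thing).
The state is a dict: "time_s": time; "joints": joint angles; "joint_velocities": joint speeds; "tau": joint torques, N m; "position": TCP position; "eef_rot": TCP orientation; "ft_force": force on the tool from outside, world axes, zero at the start; "ft_torque": the same for the moment, N m; "finger_gap": finger opening in m; "grip_force": force on a finger pad.
Only numpy, scipy, OpenCV 4.12 (cv2) and the standard library are available. Lean on these libraries where they do the work, as an engineer would, in place of code of your own. Each camera call takes 0.05 s, during which the arm holds its last target. There are 200 camera calls.

## Working session

There is one attempt and no reset: what is moved stays moved. The work goes in short steps, Python scripts to look and compute and a shell command to move; the robot and the scene stay as the last step left them, time stands still between calls to the robot, and variables do not carry over. Pictures are saved under pics/ and viewed, at most 10 in all, crops included, and the job is handed in when it is done.

```bash
mkdir -p pics; cat > h.py <<'E'
import numpy as np, cv2
from bench import arm
from scipy.spatial.transform import Rotation as R
def world(cam,px,depth=None,z=None):
    c=arm.calibration(cam); K=np.array(c["K"]); Rm=cv2.Rodrigues(np.array(c["rvec"],float))[0]; t=np.array(c["tvec"],float).ravel()
    px=np.atleast_2d(px).astype(float); ray=np.c_[(px[:,0]-K[0,2])/K[0,0],(px[:,1]-K[1,2])/K[1,1],np.ones(len(px))]
    o=-Rm.T@t; d=ray@Rm
    s=(z-o[2])/d[:,2] if z is not None else np.asarray(depth)
    return o+d*np.reshape(s,(-1,1))
def dep(D,p,r=2):
    u,v=np.round(p).astype(int); w=D[max(v-r,0):v+r+1,max(u-r,0):u+r+1]; w=w[w>0]; return np.median(w) if len(w) else np.nan
E
python3 - <<'E'
from h import *
for c in ["scene","side"]:
    im,D=arm.get_image(c); cv2.imwrite(f"pics/{c}0.png",im); np.save(f"{c}0.npy",D)
    for n in ["panel_grip","slot","rack","lever_l_tip","lever_r_tip"]:
        for d in arm.landmark_of(c,n):
            p=d["at"]; dd=dep(D,p); print(c,n,np.round(p),round(d["confidence"],2),np.round(world(c,p,dd),3))
E
```

```text
scene panel_grip [328. 151.] 0.74 [[0.353 0.175 0.121]]
scene panel_grip [367. 198.] 0.61 [[0.538 0.171 0.095]]
scene panel_grip [402. 244.] 0.53 [[0.675 0.169 0.061]]
scene slot [166. 224.] 0.93 [[ 0.394 -0.261  0.092]]
scene slot [244. 275.] 0.66 [[ 0.621 -0.174  0.1  ]]
scene slot [397. 174.] 0.24 [[ 0.395  0.386 -0.001]]
scene rack [169. 222.] 0.7 [[ 0.372 -0.25   0.076]]
scene rack [244. 282.] 0.58 [[ 0.616 -0.174  0.076]]
scene lever_l_tip [290. 131.] 0.61 [[0.031 0.229 0.001]]
scene lever_l_tip [396. 174.] 0.43 [[0.393 0.384 0.   ]]
scene lever_l_tip [449. 202.] 0.42 [[0.587 0.399 0.027]]
scene lever_l_tip [421. 244.] 0.36 [[0.656 0.253 0.003]]
scene lever_r_tip [333. 216.] 0.55 [[0.461 0.126 0.002]]
scene lever_r_tip [387. 226.] 0.52 [[0.571 0.214 0.013]]
scene lever_r_tip [358. 128.] 0.51 [[0.122 0.436 0.001]]
scene lever_r_tip [364. 226.] 0.34 [[0.547 0.163 0.018]]
scene lever_r_tip [363. 226.] 0.21 [[0.547 0.159 0.02 ]]
side panel_grip [283. 218.] 0.79 [[0.537 0.174 0.094]]
side panel_grip [248. 202.] 0.76 [[0.677 0.172 0.061]]
side panel_grip [349. 255.] 0.66 [[0.337 0.174 0.12 ]]
side panel_grip [311. 186.] 0.55 [[ 0.683 -0.042  0.002]]
side panel_grip [183. 295.] 0.28 [[0.558 0.421 0.028]]
side slot [471. 209.] 0.71 [[ 0.269 -0.17   0.074]]
side slot [370. 184.] 0.55 [[ 0.498 -0.078  0.078]]
side rack [370. 188.] 0.71 [[ 0.497 -0.079  0.066]]
side lever_l_tip [388. 225.] 0.73 [[0.299 0.111 0.177]]
side lever_l_tip [237. 189.] 0.62 [[ 0.825  0.115 -0.   ]]
side lever_l_tip [251. 232.] 0.5 [[0.526 0.262 0.115]]
side lever_r_tip [298. 236.] 0.73 [[0.538 0.135 0.015]]
side lever_r_tip [261. 196.] 0.64 [[0.747 0.089 0.001]]
side lever_r_tip [311. 186.] 0.46 [[ 0.683 -0.041  0.002]]
side lever_r_tip [371. 182.] 0.22 [[ 0.495 -0.079  0.085]]
```

View pics/scene0.png

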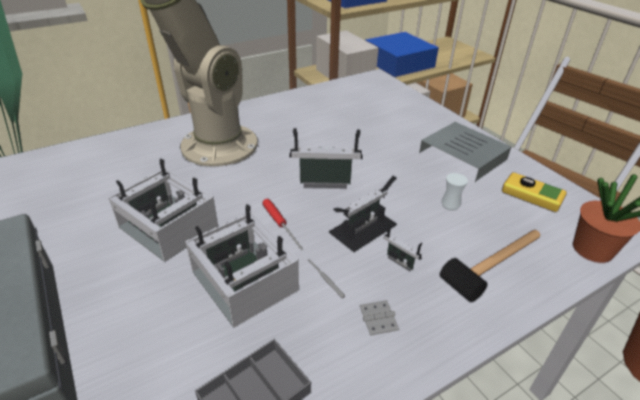

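View pics/side0.png

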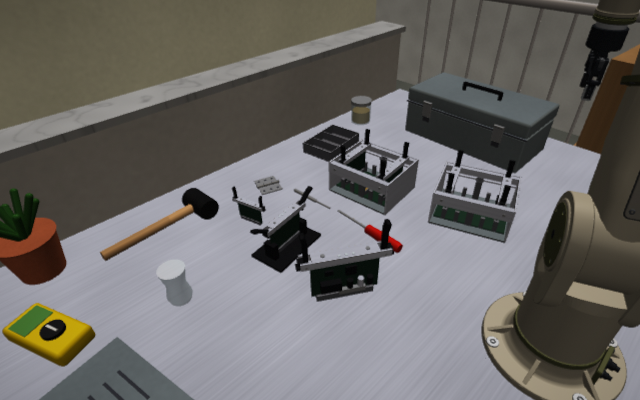

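The scene shows three boards: a large one at (327,165), the middle-sized one in the black stand at (365,205) and a small one at (403,250). There are two card frames, at (163,210) and (244,265); the one farther to the robot's left is (244,265). Next I fit their geometry from the depth clouds.

```bash
cat >> h.py <<'E'
def cloud(cam,D):
    v,u=np.nonzero(D>0); return world(cam,np.c_[u,v],D[v,u])
E
python3 - <<'E'
from h import *
C=[cloud(c,np.load(f"{c}0.npy")) for c in("scene","side")]
def show(P,c,r,z0,z1,tag):
    m=(np.hypot(P[:,0]-c[0],P[:,1]-c[1])<r)&(P[:,2]>z0)&(P[:,2]<z1); Q=P[m]
    if len(Q)<5: print(tag,"few"); return
    print(tag,len(Q),cv2.minAreaRect((Q[:,:2]*1000).astype(np.float32)),np.round(np.median(Q,0),4))
for i,P in enumerate(C):
    show(P,(.538,.171),.075,.088,.1,f"panel{i}")
    show(P,(.538,.171),.12,.1,.2,f"levers{i}")
    show(P,(.53,-.12),.16,.084,.094,f"rackrim{i}")
    show(P,(.53,-.12),.16,.096,.106,f"rackpanels{i}")
    show(P,(.53,-.12),.16,.115,.16,f"racklevers{i}")
    show(P,(.53,-.12),.16,.02,.16,f"rackall{i}")
Q=np.vstack(C); 
# top-down height maps (1mm)
def hm(c,h,name):
    H=np.zeros((2*h,2*h),np.float32)
    m=(abs(Q[:,0]-c[0])<h/1000-.002)&(abs(Q[:,1]-c[1])<h/1000-.002)
    q=Q[m]; i=((c[0]*1000+h-q[:,0]*1000)).astype(int); j=((c[1]*1000+h-q[:,1]*1000)).astype(int)
    np.maximum.at(H,(i,j),q[:,2].astype(np.float32)); return cv2.applyColorMap(np.clip(H*1700,0,255).astype(np.uint8),cv2.COLORMAP_JET)
a=hm((.53,-.1),150,"r"); b=hm((.538,.171),150,"b")
cv2.imwrite("pics/hm.png",cv2.resize(np.hstack([b,a]),(800,400),interpolation=0))
E
```

```text
panel0 383 ((540.0166015625, 167.89511108398438), (23.42218780517578, 141.8489990234375), 10.1343412399292) [0.5417 0.1675 0.0946]
levers0 121 ((542.0975341796875, 163.14703369140625), (13.736167907714844, 197.42526245117188), 10.611109733581543) [0.5315 0.2356 0.1116]
rackrim0 1495 ((551.1637573242188, -153.06048583984375), (186.6195526123047, 159.20407104492188), 7.130458831787109) [ 0.5665 -0.178   0.0917]
rackpanels0 1101 ((552.10986328125, -154.22496032714844), (183.5265655517578, 155.76083374023438), 6.552905559539795) [ 0.6016 -0.1563  0.1007]
racklevers0 272 ((550.8932495117188, -153.68295288085938), (135.49203491210938, 122.15177917480469), 7.2352447509765625) [ 0.6014 -0.109   0.1338]
rackall0 6779 ((531.7328491210938, -110.77998352050781), (215.42449951171875, 250.63540649414062), 7.1740312576293945) [ 0.5997 -0.1565  0.0819]
panel1 436 ((541.5369262695312, 168.10391235351562), (23.673538208007812, 139.73887634277344), 10.220449447631836) [0.5398 0.1679 0.0943]
levers1 140 ((540.8681030273438, 167.408203125), (14.2782564163208, 197.2583770751953), 9.879718780517578) [0.5497 0.0982 0.1105]
rackrim1 793 ((550.3446044921875, -150.12014770507812), (184.52662658691406, 163.4298553466797), 6.981601238250732) [ 0.5419 -0.0984  0.0915]
rackpanels1 466 ((549.2960205078125, -147.7567901611328), (182.70233154296875, 150.03382873535156), 6.838879108428955) [ 0.5018 -0.1472  0.1005]
racklevers1 205 ((550.2086791992188, -149.62173461914062), (135.26138305664062, 121.7247543334961), 7.4639973640441895) [ 0.5003 -0.1038  0.1317]
rackall1 3564 ((532.7920532226562, -107.40867614746094), (209.2989501953125, 252.72950744628906), 6.987502574920654) [ 0.526  -0.1311  0.0801]
```

View pics/hm.png

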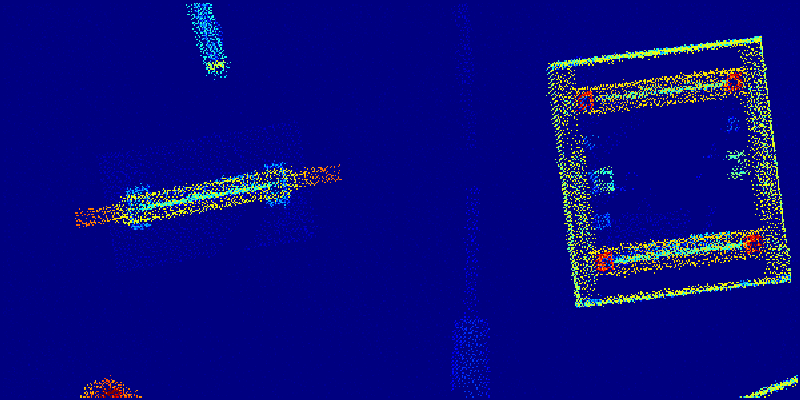

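The heights show the panel top at 94 mm (expected 8+80+6) and the middle board at (0.541, 0.168), yaw about 10°. The rack outline is 184x158 as given, centred at (0.551, -0.152), yaw about 7°.

```bash
python3 - <<'E'
from h import *
s=arm.state(); r=R.from_quat(s["eef_rot"]); print(s["time_s"],s["position"],r.as_matrix().round(3),s["finger_gap"],s["ft_force"])
c=arm.calibration("wrist"); print(np.round(c["K"],1),np.round(c["T_tool_cam"],3),c.keys())
E
python3 -m inch '[[0,0,0.0,5,8,2,6],[0,0,0,10,12,2,6],[0,0,0,15,16,2,6],[0,0,0,18,20,2,6],[0,0,0,21,24,2,6],[0,0,0,24,28,2,6],[0,0,0,26,32,2,6],[0,0,0,26,36,2,6]]'
```

```text
0.6 [ 0.22414524 -0.58338971  0.23928233] [[ 0.933  0.359 -0.   ]
 [ 0.359 -0.933  0.   ]
 [ 0.    -0.    -1.   ]] 0.08545074226962823 [-0.01692376 -0.32424082  0.57476128]
[[309.7   0.  315.4]
 [  0.  309.7 199. ]
 [  0.    0.    1. ]] [[-0.    -0.964 -0.268  0.067]
 [ 1.    -0.     0.     0.001]
 [-0.    -0.268  0.964 -0.134]
 [ 0.     0.     0.     1.   ]] dict_keys(['K', 'T_tool_cam'])
time_s: 1.4
position: [0.4671, -0.269, 0.2591]
eef_rot: [0.983, 0.183, 0.0, 0.0]
ft_force: [0.3, -0.1, 0.4]
finger_gap: 0.0602
grip_force: 0.0
```

```bash
python3 -m inch '[[0,0,0.15,1,5,0,5],[0,0,0.3,2,10,0,5],[0,0,0.45,3,15,0,5],[0,0,0.6,4,20,0,5],[0,0,0.75,4.5,25,0,5],[0,0,0.89,5,30,0,5],[0,0,1.04,5.5,35,0,5],[0,0,1.18,5.7,39.1,0,5]]' && python3 -m inch '[[0,0,0.1,0,0,0,5],[0,0,0.199,0,0,0,5],[0,0,0.199,0,0,0,5]]'
python3 - <<'E'
from h import *
s=arm.state(); im,D=arm.get_image("wrist"); cv2.imwrite("pics/w1.png",im); np.save("w1.npy",D)
print(s["position"],R.from_quat(s["eef_rot"]).as_matrix().round(3),s["joints"])
for n in ["panel_grip","lever_l_tip","lever_r_tip"]:
    for d in arm.landmark_of("wrist",n): print(n,np.round(d["at"]),round(d["confidence"],2))
E
```

```text
time_s: 2.2
position: [0.5226, 0.1226, 0.2595]
eef_rot: [0.713, 0.701, 0.0, 0.0]
ft_force: [2.0, 0.3, 1.0]
finger_gap: 0.05
grip_force: 0.0
time_s: 2.5
position: [0.5226, 0.1206, 0.2591]
eef_rot: [0.642, 0.767, 0.0, -0.0]
ft_force: [-0.6, 0.0, -0.3]
finger_gap: 0.0502
grip_force: 0.0
[0.52263257 0.12055103 0.25909597] [[-0.176  0.984 -0.   ]
 [ 0.984  0.176  0.   ]
 [ 0.    -0.    -1.   ]] [ 0.25052188  0.23851083 -0.63996967  1.55909691  0.1437673   1.39174011
 -0.22419736]
panel_grip [339. 142.] 0.92
panel_grip [452. 159.] 0.79
panel_grip [149. 112.] 0.58
lever_l_tip [ 70. 185.] 0.79
lever_l_tip [498. 162.] 0.61
lever_r_tip [171.  16.] 0.92
lever_r_tip [342. 244.] 0.79
lever_r_tip [429. 167.] 0.7
```

View pics/w1.png

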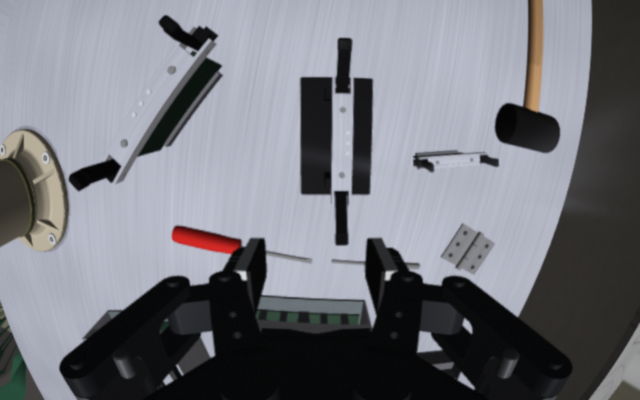

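The wrist view shows the middle board in its black stand, panel centre at about (343,142). The large board is at (170,100) and the small one at (457,160), so the choice is confirmed. Now I measure the panel with the wrist depth.

```bash
cat >> h.py <<'E'
def wcloud(s,D):
    c=arm.calibration("wrist"); K=np.array(c["K"]); T=np.array(c["T_tool_cam"])
    v,u=np.nonzero(D>0); a=(u-K[0,2])/K[0,0]; b=(v-K[1,2])/K[1,1]; th=np.hypot(a,b); k=np.tan(th)/np.maximum(th,1e-9)
    m=th<1.3; z=D[v,u]; P=np.c_[a*k*z,b*k*z,z][m]
    P=P@T[:3,:3].T+T[:3,3]; return R.from_quat(s["eef_rot"]).apply(P)+s["position"]
def show(P,c,r,z0,z1,tag):
    m=(np.hypot(P[:,0]-c[0],P[:,1]-c[1])<r)&(P[:,2]>z0)&(P[:,2]<z1); Q=P[m]
    if len(Q)<5: print(tag,"few"); return
    (cx,cy),(w,h),a=cv2.minAreaRect((Q[:,:2]*1000).astype(np.float32)); print(tag,len(Q),np.round([cx,cy,w,h,a],1),"z",np.median(Q[:,2]).round(4))
E
python3 - <<'E'
from h import *
s=arm.state(); P=wcloud(s,np.load("w1.npy"))
show(P,(.541,.168),.07,.088,.1,"panel70"); show(P,(.541,.168),.05,.088,.1,"panel50"); show(P,(.541,.168),.12,.099,.2,"levers")
show(P,(.541,.168),.3,-.005,.005,"table")
m=(np.hypot(P[:,0]-.541,P[:,1]-.168)<.043)&(P[:,2]>.09)&(P[:,2]<.1);q=P[m]
A=np.c_[q[:,1]-.168,np.ones(len(q))];print(np.linalg.lstsq(A,q[:,0],rcond=None)[0])
E
```

```text
panel70 2549 [540.3 167.1  21.1 138.3   9.8] z 0.0933
panel50 1978 [540.2 167.7  21.1  99.2   9.8] z 0.0933
levers 882 [540.9 163.8  13.1 196.5   9.8] z 0.1102
table 81388 [550.3 122.7 596.7 495.8  11.1] z -0.0007
[-0.15948899  0.54020896]
```

```bash
python3 -m inch '[[0,0,-0.005,1.0,3,-3,5],[0,0,-0.005,1.78,4.69,-7,5],[0,0,-0.005,1.78,4.69,-11,5],[0,0,-0.005,1.78,4.69,-14,5],[0,0,-0.005,1.78,4.69,-14,5],[0,0,-0.005,1.78,4.69,-14,5]]'
```

```text
time_s: 3.3
position: [0.5406, 0.1669, 0.1198]
eef_rot: [0.645, 0.764, -0.0, -0.0]
ft_force: [0.7, 0.0, 0.6]
finger_gap: 0.0498
grip_force: 0.0
```

```bash
python3 -m inch '[[0,0,0,0,0.05,-2,5],[0,0,0,0,0.05,-4.3,5],[0,0,0,0,0.05,-4.3,5],[0,0,0,0,0.05,-4.3,5]]' && python3 -m inch '[[0,0,0,0,0,0,1.5],[0,0,0,0,0,0,1.5],[0,0,0,0,0,0,1.5],[0,0,0,0,0,0,1.5],[0,0,0,0,0,0,1.5],[0,0,0,0,0,0,1.5]]' 50
```

```text
time_s: 3.7
position: [0.5415, 0.1678, 0.0782]
eef_rot: [0.645, 0.764, 0.001, 0.001]
ft_force: [-0.7, 0.3, 0.2]
finger_gap: 0.0499
grip_force: 0.0
time_s: 4.3
position: [0.5415, 0.168, 0.0779]
eef_rot: [0.645, 0.765, 0.001, 0.001]
ft_force: [-0.9, -1.1, 5.7]
finger_gap: 0.0193
grip_force: 49.1
```

```bash
python3 -m inch '[[0,0,0,0,0,1,1.5],[0,0,0,0,0,3,1.5],[0,0,0,0,0,6,1.5],[0,0,0,0,0,10,1.5],[0,0,0,0,-2,15,1.5],[0,0,-0.02,0.3,-6,16,1.5],[0,0,-0.047,0.6,-10,16,1.5],[0,0,-0.047,0.9,-14,16,1.5]]' && python3 -m inch '[[0,0,0,0,-3,0,1.5],[0,0,0,0,-6,0,1.5],[0,0,0,0,-9,0,1.5],[0,0,0,0,-12,0,1.5],[0,0,0,0,-12,0,1.5],[0,0,0,0,-12,0,1.5]]'
python3 - <<'E'
from h import *
s=arm.state(); im,D=arm.get_image("wrist"); cv2.imwrite("pics/w2.png",im); np.save("w2.npy",D)
p=s["position"]; print(p,R.from_quat(s["eef_rot"]).as_matrix().round(3),s["joints"])
P=wcloud(s,D); c=p[:2]
for z0,z1,n in [(.085,.094,"rim"),(.096,.106,"pan"),(.112,.16,"lev")]:
    show(P,(.551,-.152),.14,z0,z1,n)
q=R.from_quat(s["eef_rot"]).inv().apply(P-p)
for i in range(2):
  pass
m=(abs(q[:,1])<.02)&(abs(q[:,0])<.13)&(q[:,2]<.005)&(q[:,2]>-.06)
Q=q[m]; print(len(Q)); 
for z in np.arange(-.06,.005,.005):
    k=Q[(Q[:,2]>=z)&(Q[:,2]<z+.005)]
    if len(k): print(round(z,3),len(k),np.round(np.r_[k.min(0)[:2],k.max(0)[:2]]*1000,1))
E
```

```text
time_s: 5.1
position: [0.5492, 0.0264, 0.2374]
eef_rot: [0.662, 0.749, 0.0, 0.0]
ft_force: [1.6, -0.7, -4.7]
finger_gap: 0.0187
grip_force: 50.0
time_s: 5.7
position: [0.5489, -0.0931, 0.2361]
eef_rot: [0.663, 0.749, -0.0, -0.001]
ft_force: [0.0, 2.1, -4.1]
finger_gap: 0.0192
grip_force: 50.0
[ 0.5489169  -0.09306796  0.2361298 ] [[-0.121  0.993 -0.001]
 [ 0.993  0.121  0.001]
 [ 0.001 -0.001 -1.   ]] [ 0.53298905  0.28036085 -0.51915995  1.54711319  0.14058386  1.35261822
  0.12117954]
rim 3811 [ 550.4 -152.4  185.1  158.4    7.1] z 0.0908
pan 3085 [ 548.4 -137.4  143.2  102.3    7.5] z 0.0992
lev 491 [543.3 -96.2 134.1   8.7   7.1] z 0.1392
17122
-0.06 486 [  4.2 -19.8  17.2  20. ]
-0.055 39 [  7.8 -20.   15.3  12.4]
-0.05 356 [  9.9 -19.9  12.5  20. ]
-0.045 434 [ -9.  -20.   92.8  20. ]
-0.04 1901 [ -9.6 -19.9  95.7  20. ]
-0.035 1231 [ -7.4 -19.6  96.   19.9]
-0.03 1389 [-12.3 -16.2  80.2  16.1]
-0.025 903 [-12.1 -19.7  74.3  19.1]
-0.02 6524 [-32.7 -20.   66.2  20. ]
-0.015 3029 [-33.3 -20.   61.6  20. ]
-0.01 514 [  5.1 -20.   61.6  19.9]
-0.005 232 [  5.4 -19.9  61.5  19.9]
-0.0 84 [  5.4 -19.9  44.2  19.8]
```

View pics/w2.png

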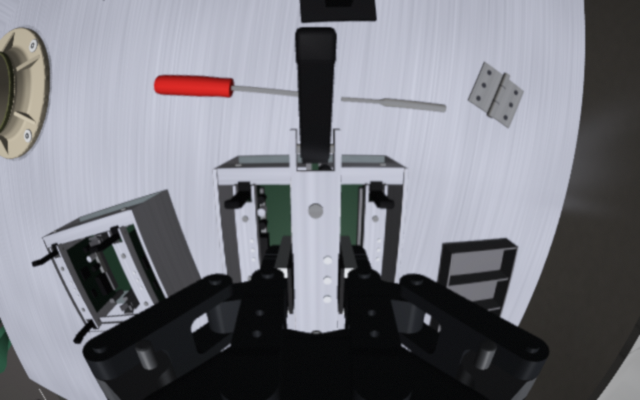

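```bash
python3 - <<'E'
from h import *
D=np.load("w1.npy"); s=dict(position=np.array([0.52263257,0.12055103,0.25909597]),eef_rot=R.from_matrix([[-.176,.984,0],[.984,.176,0],[0,0,-1]]).as_quat())
P=wcloud(s,D)
sd,Ds=arm.get_image("side"); sc,Dc=arm.get_image("scene")
def ext(P,c,yaw,zs,tag):
    b=np.deg2rad(yaw); d=P[:,:2]-c; y=-np.sin(b)*d[:,0]+np.cos(b)*d[:,1]; x=np.cos(b)*d[:,0]+np.sin(b)*d[:,1]
    for z0,z1 in zs:
        m=(abs(x)<.009)&(abs(y)<.12)&(P[:,2]>z0)&(P[:,2]<z1)
        if m.sum()>3: print(tag,round(z0,3),m.sum(),np.round([y[m].min()*1000,y[m].max()*1000,np.median(x[m])*1000],1))
zs=[(a,a+.004) for a in np.arange(.088,.122,.004)]
for n,Q in [("w1",P),("scene0",cloud("scene",np.load("scene0.npy"))),("side0",cloud("side",np.load("side0.npy")))]: ext(Q,np.array([.5415,.168]),9.7,zs,n)
t=arm.state(); z0=t["position"][2]-.0779
for n,D in [("scene",Dc),("side",Ds)]: ext(cloud(n,D),t["position"][:2],7,[(a+z0,b+z0) for a,b in zs],"now-"+n)
E
```

```text
w1 0.088 245 [-66.9  60.6  -0.6]
w1 0.092 1882 [-69.8  63.6  -0.1]
w1 0.096 152 [-73.9  74.3  -1.8]
w1 0.1 156 [-80.8  73.8  -1.3]
w1 0.104 163 [-85.7  79.1  -1.2]
w1 0.108 178 [-93.5  87.6  -1.4]
w1 0.112 292 [-101.3   95.2   -1.6]
w1 0.116 49 [-100.2   94.3   -0.7]
scene0 0.088 50 [-67.1  61.1   7.3]
scene0 0.092 203 [-70.7  61.6   0.6]
scene0 0.096 68 [-74.1  71.1   1.5]
scene0 0.1 15 [-80.1  74.1   0.6]
scene0 0.104 24 [-86.2  84.1   1.4]
scene0 0.108 23 [-99.2  93.    2.3]
scene0 0.112 43 [-1.035e+02  9.290e+01 -1.000e-01]
scene0 0.116 16 [-102.5   93.8    0.2]
side0 0.088 34 [-63.2  62.8  -6.8]
side0 0.092 237 [-68.4  65.3  -0.3]
side0 0.096 58 [-76.7  69.9  -1.9]
side0 0.1 26 [-81.4  78.8  -2.2]
side0 0.104 28 [-83.6  84.4  -1.8]
side0 0.108 25 [-94.6  92.6  -4. ]
side0 0.112 40 [-99.1  98.2  -1.8]
side0 0.116 20 [-98.1  96.6  -1.6]
now-scene 0.246 47 [-67.3  59.4   7.7]
now-scene 0.25 198 [-71.2  64.7   0. ]
now-scene 0.254 65 [-78.3  70.1   3. ]
now-scene 0.258 40 [-83.5  76.8   3.6]
now-scene 0.262 34 [-88.1  79.2   4.1]
now-scene 0.266 48 [-100.8   92.3    3.3]
now-scene 0.27 59 [-101.9   93.1    2.8]
now-scene 0.274 34 [-100.9   93.8    0.6]
now-side 0.246 23 [-65.2  63.2  -8. ]
now-side 0.25 88 [-29.8  66.8  -1.2]
now-side 0.254 10 [ 8.8 73.7 -3. ]
now-side 0.258 7 [-7.6 78.3  0. ]
now-side 0.262 4 [74.6 80.6 -5. ]
now-side 0.266 10 [ 5.5 94.4 -5. ]
now-side 0.27 13 [83.6 97.6 -2.5]
now-side 0.274 9 [89.1 98.4 -0.9]
```

```bash
python3 -m inch '[[0,0,0.003,0.12,-3,0,1.5],[0,0,0.003,0.12,-5.6,-2,1.5],[0,0,0.003,0.12,-5.6,-5,1.5],[0,0,0.003,0.12,-5.6,-7.6,1.5],[0,0,0.003,0.12,-5.6,-7.6,1.5],[0,0,0.003,0.12,-5.6,-7.6,1.5]]'
python3 - <<'E'
from h import *
s=arm.state(); im,D=arm.get_image("wrist"); cv2.imwrite("pics/w3.png",im)
P=wcloud(s,D); p=s["position"]; print(p,R.from_quat(s["eef_rot"]).as_matrix().round(3)[:,0])
q=R.from_quat(s["eef_rot"]).inv().apply(P-p)
for z0,z1,n in [(.086,.094,"rim"),(.097,.105,"pan"),(.165,.19,"own")]:
    m=(P[:,2]>z0)&(P[:,2]<z1)&(abs(q[:,0])<.12)&(abs(q[:,1])<.11)
    if n=="own": m&=abs(q[:,1])<.012
    k=q[m]; print(n,m.sum(),np.round(np.percentile(k[:,:2],[.3,99.7],axis=0)*1000,1).tolist())
E
```

```text
time_s: 6.45
position: [0.5508, -0.1473, 0.1606]
eef_rot: [0.661, 0.751, 0.0, -0.0]
ft_force: [0.1, -0.6, -2.9]
finger_gap: 0.0193
grip_force: 50.1
[ 0.55084538 -0.14725972  0.16064733] [-0.127  0.992  0.001]
rim 8220 [[-54.0, -92.8], [73.5, 90.7]]
pan 7700 [[-50.9, -71.8], [60.7, 69.9]]
own 11572 [[-32.1, -11.6], [76.8, 11.6]]
```

View pics/w3.png

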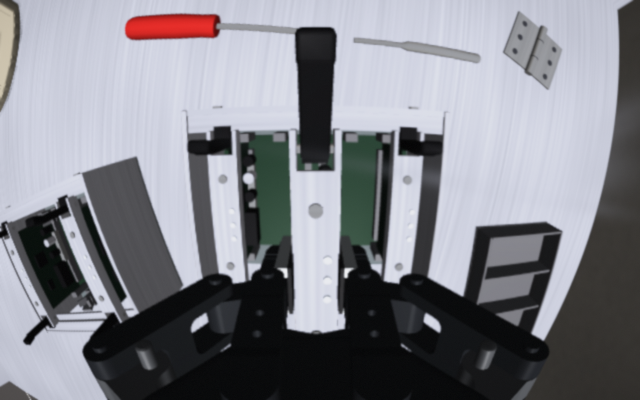

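The board's panel, at columns 292-341, sits centred between the neighbouring boards over the free slot. It needs a correction of about -1 mm in x and -2 mm in y before I lower it.

```bash
python3 -m inch '[[0,0,0,-0.1,-0.2,0,1.5],[0,0,0,-0.1,-0.2,0,1.5],[0,0,0,-0.1,-0.2,-1,1.5],[0,0,0,-0.1,-0.2,-1.7,1.5],[0,0,0,-0.1,-0.2,-1.7,1.5]]' && python3 -m inch '[[0,0,0,0,0,-0.6,1.5],[0,0,0,0,0,-1.2,1.5],[0,0,0,0,0,-1.2,1.5]]'
```

```text
time_s: 7.0
position: [0.5486, -0.1502, 0.1414]
eef_rot: [0.661, 0.75, -0.001, -0.001]
ft_force: [-0.8, -0.8, -5.4]
finger_gap: 0.0187
grip_force: 50.0
time_s: 7.3
position: [0.5498, -0.1502, 0.1304]
eef_rot: [0.661, 0.75, 0.0, -0.0]
ft_force: [1.3, 0.1, -4.1]
finger_gap: 0.0191
grip_force: 50.1
```

```bash
python3 -m inch '[[0,0,0,0,0,-0.6,1.5],[0,0,0,0,0,-1.2,1.5],[0,0,0,0,0,-1.2,1.5]]' && python3 -m inch '[[0,0,0,0,0,-0.6,1.5],[0,0,0,0,0,-1.2,1.5],[0,0,0,0,0,-1.8,1.5],[0,0,0,0,0,-1.8,1.5]]'
```

```text
time_s: 7.6
position: [0.5499, -0.15, 0.1183]
eef_rot: [0.661, 0.75, 0.0, -0.0]
ft_force: [4.4, 1.2, -7.5]
finger_gap: 0.019
grip_force: 49.8
time_s: 8.0
position: [0.5498, -0.1501, 0.1002]
eef_rot: [0.661, 0.75, 0.0, -0.0]
ft_force: [5.2, 1.9, -6.2]
finger_gap: 0.0189
grip_force: 49.8
```

```bash
python3 -m inch '[[0,0,0,0.05,0.02,-0.4,1.5],[0,0,0,0.05,0.02,-0.7,1.5],[0,0,0,0.05,0.02,-0.7,1.5]]' && python3 -m inch '[[0,0,0,0,0,-0.15,1.5],[0,0,0,0,0,-0.15,1.5]]'
```

```text
time_s: 8.3
position: [0.55, -0.15, 0.0935]
eef_rot: [0.661, 0.75, 0.0, -0.0]
ft_force: [3.5, 1.2, -5.1]
finger_gap: 0.019
grip_force: 50.0
time_s: 8.5
position: [0.5501, -0.1501, 0.0925]
eef_rot: [0.661, 0.75, -0.0, -0.0]
ft_force: [2.4, 1.6, -4.3]
finger_gap: 0.0193
grip_force: 50.2
```

```bash
python3 -m inch '[[0,0,0,0,0,-0.1,1.5],[0,0,0,0,0,-0.1,1.5]]' && python3 -m inch '[[0,0,0,0,0,-0.1,1.5],[0,0,0,0,0,-0.1,1.5]]'
```

```text
time_s: 8.7
position: [0.5502, -0.1502, 0.0916]
eef_rot: [0.661, 0.75, -0.0, 0.0]
ft_force: [3.4, 1.1, -3.7]
finger_gap: 0.0191
grip_force: 50.3
time_s: 8.9
position: [0.5502, -0.1502, 0.0906]
eef_rot: [0.661, 0.75, -0.0, 0.0]
ft_force: [3.2, -0.0, -2.7]
finger_gap: 0.019
grip_force: 50.4
```

```bash
python3 -m inch '[[0,0,0,0.03,0,-0.1,1.5],[0,0,0,0.03,0,-0.1,1.5]]' && python3 -m inch '[[0,0,0,0,0,-0.05,1.5],[0,0,0,0,0,-0.05,1.5]]'
python3 - <<'E'
from h import *
im,D=arm.get_image("side"); cv2.imwrite("pics/s3.png",cv2.resize(im[120:260,280:480],(800,560)))
E
```

```text
time_s: 9.1
position: [0.5503, -0.1502, 0.0897]
eef_rot: [0.661, 0.75, -0.0, -0.0]
ft_force: [1.3, 0.8, -0.5]
finger_gap: 0.019
grip_force: 50.6
time_s: 9.3
position: [0.5504, -0.1502, 0.0895]
eef_rot: [0.661, 0.75, -0.0, 0.0]
ft_force: [-1.0, 0.1, 5.3]
finger_gap: 0.019
grip_force: 51.3
```

View pics/s3.png

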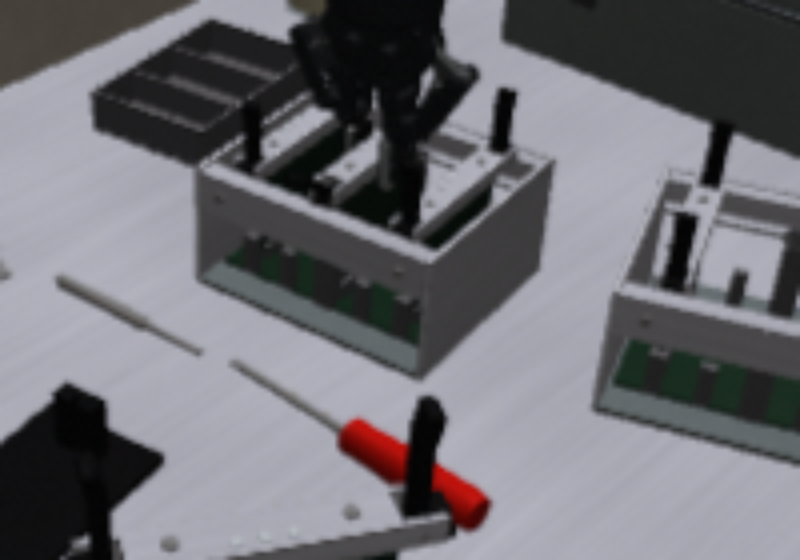

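The board is resting on its claws: the force turned upward at TCP z 0.0895, so the foot is about 5.5 mm above the slot. Now I release it and retreat upward.

```bash
python3 -m inch '[[0,0,0,0,0,0.03,3.6],[0,0,0,0,0,0.03,3.6],[0,0,0,0,0,0.03,3.6],[0,0,0,0,0,0.03,3.6],[0,0,0,0,0,0.03,3.6],[0,0,0,0,0,0.03,3.6]]' && python3 -m inch '[[0,0,0,0,0,1,3.6],[0,0,0,0,0,4,3.6],[0,0,0,0,0,8,3.6],[0,0,0,0,0,11,3.6],[0,0,0,0,0,11,3.6],[0,0,0,0,0,11,3.6]]'
python3 - <<'E'
from h import *
s=arm.state(); im,D=arm.get_image("wrist"); cv2.imwrite("pics/w4.png",im); np.save("w4.npy",D)
P=wcloud(s,D); p=s["position"]; print(p)
b=np.deg2rad(7.1)
def ext(P,tag):
    d=P[:,:2]-np.array([.5502,-.1532]); y=-np.sin(b)*d[:,0]+np.cos(b)*d[:,1]; x=np.cos(b)*d[:,0]+np.sin(b)*d[:,1]
    for z0 in np.arange(.092,.135,.004):
        m=(abs(x)<.011)&(abs(y)<.125)&(P[:,2]>z0)&(P[:,2]<z0+.004)
        if m.sum()>3: print(tag,round(z0,3),m.sum(),np.round([y[m].min()*1000,y[m].max()*1000,x[m].min()*1000,x[m].max()*1000],1))
ext(P,"w")
for c in("scene","side"):
    _,D=arm.get_image(c); ext(cloud(c,D),c)
E
```

```text
time_s: 9.95
position: [0.5504, -0.1502, 0.0893]
eef_rot: [0.661, 0.75, -0.0, -0.0]
ft_force: [-0.0, 0.8, -0.5]
finger_gap: 0.0361
grip_force: 0.0
time_s: 10.55
position: [0.5509, -0.1502, 0.2006]
eef_rot: [0.661, 0.75, 0.0, 0.001]
ft_force: [-0.1, 0.1, -1.0]
finger_gap: 0.036
grip_force: 0.0
[ 0.55086927 -0.15024555  0.20062678]
w 0.092 78 [-78.8  79.  -11.   10.8]
w 0.096 142 [-57.5  57.5  -7.    7.7]
w 0.1 438 [-59.6  64.4 -10.   10.7]
w 0.104 3326 [-67.   66.   -9.9  10.7]
w 0.108 226 [-71.1  71.8  -5.9   6.7]
w 0.112 239 [-77.   76.7  -5.8   6.7]
w 0.116 238 [-81.8  82.8  -5.7   6.7]
w 0.12 274 [-91.8  90.8  -6.2   7.5]
w 0.124 473 [-96.7  98.3  -6.1   7.5]
w 0.128 50 [-95.3  97.   -6.    6.6]
scene 0.092 97 [-79.3  79.  -10.6  10.8]
scene 0.096 76 [-64.8  63.8  -7.3  11. ]
scene 0.1 101 [-65.2  66.8  -9.7  11. ]
scene 0.104 376 [-69.3  67.5 -10.7  10.9]
scene 0.108 89 [-70.6  77.   -8.3  10.9]
scene 0.112 32 [-76.5  79.6  -5.2   8. ]
scene 0.116 33 [-84.4  85.5  -6.7   8.3]
scene 0.12 39 [-93.5  89.4  -4.5   7.4]
scene 0.124 58 [-99.1  96.6  -5.3   8.4]
scene 0.128 28 [-99.1  97.7  -4.1   6.9]
side 0.092 33 [-77.4  81.6  -9.3  10.4]
side 0.096 45 [-61.5  69.5  -9.8  10. ]
side 0.1 43 [-63.8  66.4  -9.9  10.2]
side 0.104 172 [-63.2  73.7  -9.5  11. ]
side 0.108 30 [-73.7  72.3 -10.5   9.1]
side 0.112 15 [-73.7  82.5  -5.3   7.5]
side 0.116 12 [-79.9  83.2  -5.8   6.8]
side 0.12 19 [-92.4  97.7  -5.5   8.4]
side 0.124 25 [-95.2 101.4  -5.2   7.7]
side 0.128 9 [-92.9 103.   -6.    5.7]
```

```bash
cat > lev.py <<'E'
import sys
from h import *
C=np.array([.5505,-.1530]); yaw=np.deg2rad(7.1); ex=np.array([np.cos(yaw),np.sin(yaw),0]); ey=np.array([-np.sin(yaw),np.cos(yaw),0]); ez=np.array([0,0,1.])
R0=np.c_[ey,ex,-ez]
def pose(sg,a,g=0,c=0,off=0.4,pz=.0975):
    t=np.clip(a-off,0,.55); b=a+.115
    cu,cz=.056+.051*np.sin(b), pz+.051*np.cos(b)-.008*max(0,.8-a)
    n=np.array([-np.cos(t),np.sin(t)]); f=np.array([-np.sin(t),-np.cos(t)])
    q=np.array([cu,cz])-(.011+g)*n-c*f
    return np.r_[C,0]+sg*q[0]*ey+q[1]*ez, R.from_rotvec(-sg*t*ex)*R.from_matrix(R0)
def rel(ps,s=None):
    s=s or arm.state(); r=R.from_quat(s["eef_rot"])
    print("at",np.round(s["position"],4),"F",np.round(s["ft_force"],1),"gap",round(s["finger_gap"],3))
    for p,q in ps: print("[%s]"%",".join("%.3f"%v for v in (q*r.inv()).as_rotvec()),"[%s]"%",".join("%.2f"%v for v in (p-s["position"])*100))
E
python3 - <<'E'
from lev import *
rel([pose(1,.95,.03),pose(1,.95,.005),pose(1,.95)]+[pose(1,a) for a in(.9,.8,.7,.6)])
E
```

```text
at [ 0.5497 -0.1501  0.1982] F [-0.2 -0.3 -0.1] gap 0.036
[-0.546,-0.071,-0.002] [-1.60,13.16,-9.75]
[-0.546,-0.071,-0.002] [-1.33,11.05,-8.44]
[-0.546,-0.071,-0.002] [-1.28,10.63,-8.18]
[-0.497,-0.064,-0.002] [-1.27,10.52,-7.91]
[-0.398,-0.052,-0.002] [-1.24,10.28,-7.39]
[-0.298,-0.040,-0.002] [-1.20,9.99,-6.98]
[-0.199,-0.027,-0.002] [-1.16,9.66,-6.60]
```

```bash
python3 -m inch '[[0,0,0,-0.5,4,0,0],[-0.15,-0.02,0,-1,8,0,0],[-0.3,-0.04,0,-1.6,12,0,0],[-0.44,-0.057,0,-1.65,13.5,-2,0],[-0.546,-0.071,-0.002,-1.65,13.5,-6,0],[-0.546,-0.071,-0.002,-1.6,13.2,-9.75,0],[-0.546,-0.071,-0.002,-1.6,13.2,-9.75,0],[-0.546,-0.071,-0.002,-1.6,13.2,-9.75,0]]' 20
python3 - <<'E'
from lev import *
rel([pose(1,.95,.03),pose(1,.95,.008),pose(1,.95),pose(1,.85)])
im,D=arm.get_image("side"); cv2.imwrite("pics/s4.png",cv2.resize(im[110:250,280:480],(800,560)))
E
```

```text
time_s: 11.5
position: [0.534, -0.0188, 0.1017]
eef_rot: [0.637, 0.721, -0.18, 0.204]
ft_force: [-0.0, 0.3, 0.1]
finger_gap: -0.0
grip_force: 0.0
at [ 0.534  -0.0188  0.1017] F [-0.   0.3  0.1] gap -0.0
[0.001,-0.000,0.000] [-0.03,0.04,-0.09]
[0.001,-0.000,0.000] [0.21,-1.82,1.06]
[0.001,-0.000,0.000] [0.29,-2.50,1.47]
[0.100,0.012,0.000] [0.32,-2.72,2.00]
```

View pics/s4.png

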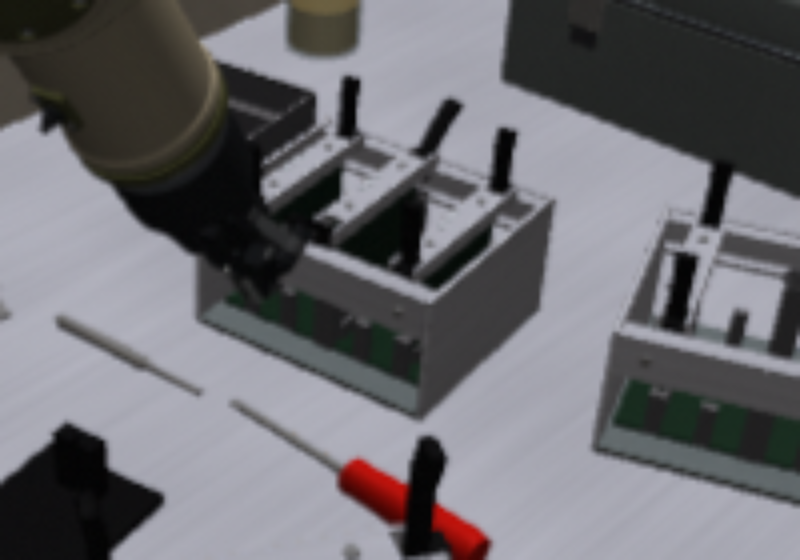

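The board stands upright in the middle slot with its right lever open, and the gripper is tilted outside the left lever. Now I approach it.

```bash
cat > chk.py <<'E'
import sys,numpy as np
from bench import arm
sys.exit(np.linalg.norm(arm.state()["ft_force"])>float(sys.argv[1]))
E
python3 -m inch '[[0,0,0,0.2,-1.4,0.8,0],[0,0,0,0.21,-1.8,1.1,0],[0,0,0,0.21,-1.8,1.1,0]]' && python3 -m inch '[[0,0,0,0.05,-0.35,0.2,0],[0,0,0,0.08,-0.65,0.4,0],[0,0,0,0.08,-0.65,0.4,0]]' && python3 chk.py 5 && python3 -m inch '[[0.05,0.006,0,0,-0.1,0.25,0],[0.1,0.012,0,0.03,-0.22,0.55,0],[0.1,0.012,0,0.03,-0.22,0.55,0]]'
python3 -c "
from lev import *
rel([pose(1,a) for a in(.9,.85,.8,.75,.7,.65)])"
```

```text
time_s: 11.85
position: [0.5377, -0.0376, 0.1153]
eef_rot: [0.639, 0.72, -0.178, 0.206]
ft_force: [-0.1, -0.5, 0.2]
finger_gap: 0.0
grip_force: 0.0
time_s: 12.15
position: [0.5375, -0.043, 0.1173]
eef_rot: [0.637, 0.721, -0.179, 0.205]
ft_force: [-0.0, 0.4, 0.4]
finger_gap: 0.0001
grip_force: 0.0
at [ 0.5375 -0.043   0.1173] F [-0.   0.4  0.4] gap 0.0
[0.050,0.009,-0.000] [-0.05,-0.19,0.18]
[0.100,0.015,-0.000] [-0.03,-0.30,0.45]
[0.149,0.021,0.000] [-0.02,-0.43,0.70]
[0.199,0.027,0.000] [0.00,-0.57,0.91]
[0.248,0.034,0.000] [0.02,-0.72,1.11]
[0.298,0.040,0.000] [0.04,-0.88,1.31]False
```

```bash
sed -i 's/sys.exit(\(.*\))$/sys.exit(int(\1))/' chk.py
python3 -m inch '[[0.05,0.009,0,-0.02,-0.19,0.2,0],[0.1,0.015,0,-0.02,-0.3,0.45,0]]' && python3 chk.py 10 && python3 -m inch '[[0.05,0.006,0,0.02,-0.13,0.25,0],[0.05,0.006,0,0.02,-0.13,0.25,0]]' && python3 chk.py 10 && python3 -m inch '[[0.05,0.006,0,0.02,-0.14,0.21,0],[0.05,0.006,0,0.02,-0.14,0.21,0]]'
python3 -c "
from lev import *
rel([pose(1,a) for a in(.8,.75,.7,.65)])"
```

```text
time_s: 12.35
position: [0.5369, -0.0447, 0.1209]
eef_rot: [0.644, 0.732, -0.147, 0.166]
ft_force: [0.1, -0.1, -1.1]
finger_gap: -0.0
grip_force: 0.3
time_s: 12.55
position: [0.5378, -0.0484, 0.1247]
eef_rot: [0.65, 0.734, -0.131, 0.149]
ft_force: [-0.1, -0.1, -0.2]
finger_gap: -0.0002
grip_force: 0.0
time_s: 12.75
position: [0.5377, -0.0492, 0.1262]
eef_rot: [0.652, 0.738, -0.115, 0.13]
ft_force: [0.4, 0.9, 0.7]
finger_gap: -0.0002
grip_force: 0.2
at [ 0.5377 -0.0492  0.1262] F [0.4 0.9 0.7] gap -0.0
[-0.050,-0.005,0.001] [-0.04,0.19,-0.19]
[-0.001,0.001,0.001] [-0.02,0.05,0.02]
[0.049,0.007,0.001] [-0.00,-0.10,0.22]
[0.098,0.013,0.001] [0.02,-0.26,0.41]
```

```bash
python3 -m inch '[[0.05,0.006,0,0.02,-0.2,0.22,0],[0.05,0.006,0,0.02,-0.2,0.22,0]]' && python3 chk.py 6 && python3 -m inch '[[0.05,0.006,0,0.02,-0.25,0.2,0],[0.05,0.006,0,0.02,-0.25,0.2,0]]' && python3 chk.py 6 && python3 -m inch '[[0,0,0,0.02,-0.2,0.1,0],[0,0,0,0.02,-0.2,0.1,0]]'
python3 -c "
from lev import *
rel([pose(1,a) for a in(.75,.7,.65,.6)])
for c in ('side','scene'):
    im,D=arm.get_image(c)
    P=cloud(c,D); d=P[:,:2]-C; y=d@ey[:2]; x=d@ex[:2]
    for z0 in np.arange(.104,.15,.004):
        m=(abs(x)<.009)&(y>.04)&(y<.14)&(P[:,2]>z0)&(P[:,2]<z0+.004)
        if m.sum()>2: print(c,round(z0,3),m.sum(),np.round(np.percentile(y[m],[0,25,50,75,100])*1000))
"
```

```text
time_s: 12.95
position: [0.5379, -0.0511, 0.1283]
eef_rot: [0.655, 0.741, -0.099, 0.112]
ft_force: [-0.3, 0.3, -0.0]
finger_gap: 0.0002
grip_force: 0.3
time_s: 13.15
position: [0.538, -0.0538, 0.1302]
eef_rot: [0.657, 0.743, -0.082, 0.093]
ft_force: [-0.3, 0.5, 1.1]
finger_gap: 0.0001
grip_force: 0.2
time_s: 13.35
position: [0.5379, -0.0545, 0.1309]
eef_rot: [0.656, 0.744, -0.082, 0.093]
ft_force: [-0.1, 0.2, -0.1]
finger_gap: 0.0001
grip_force: 0.0
at [ 0.5379 -0.0545  0.1309] F [-0.1  0.2 -0.1] gap 0.0
[-0.100,-0.012,-0.001] [-0.04,0.58,-0.45]
[-0.050,-0.006,-0.001] [-0.02,0.43,-0.25]
[-0.000,0.000,-0.001] [-0.00,0.27,-0.05]
[0.049,0.006,-0.001] [0.02,0.10,0.13]
side 0.104 12 [41. 47. 56. 68. 70.]
side 0.108 4 [68. 69. 70. 71. 73.]
side 0.112 4 [66. 71. 72. 72. 73.]
side 0.116 4 [72. 73. 74. 75. 76.]
side 0.12 4 [ 72.  75.  77.  84. 104.]
side 0.124 5 [108. 109. 109. 109. 109.]
side 0.128 8 [ 78. 109. 110. 110. 111.]
side 0.132 10 [ 81. 108. 110. 112. 113.]
side 0.136 7 [ 83. 110. 112. 112. 113.]
side 0.14 10 [109. 112. 113. 114. 115.]
side 0.144 6 [110. 112. 114. 115. 116.]
side 0.148 8 [112. 115. 116. 117. 118.]
scene 0.104 25 [40. 45. 57. 60. 66.]
scene 0.108 9 [60. 61. 63. 63. 66.]
scene 0.112 13 [62. 64. 64. 66. 72.]
scene 0.116 12 [64. 66. 67. 69. 74.]
scene 0.12 12 [66. 68. 69. 70. 76.]
scene 0.124 16 [ 70.  71.  72.  91. 103.]
scene 0.128 20 [71. 74. 76. 83. 93.]
scene 0.132 24 [72. 77. 80. 83. 90.]
scene 0.136 27 [78. 82. 85. 89. 94.]
scene 0.14 9 [88. 89. 90. 92. 94.]
scene 0.144 13 [90. 90. 91. 93. 96.]
scene 0.148 13 [89. 91. 92. 95. 97.]
```

The left lever has moved in to about 0.58. Now I go over to the right lever.

```bash
python3 -c "
from lev import *
rel([pose(-1,.95,.03),pose(-1,.95,.006)])"
python3 -m inch '[[0,0,0,0,2,0,0],[0,0,0,0.2,2.5,4,0],[0.12,0.015,0,0.5,0,8,0],[0.25,0.03,0,1,-5,8,0],[0.35,0.045,0,1.6,-10,8,0],[0.45,0.057,0,2.2,-15,8,0],[0.55,0.07,0,2.7,-20,7,0],[0.65,0.083,0,2.9,-23,6,0]]'
python3 -c "
from lev import *
rel([pose(-1,.95,.03),pose(-1,.95,.006)])"
```

```text
at [ 0.538  -0.0544  0.1309] F [-0.5  0.1 -0.3] gap 0.0
[0.793,0.099,-0.001] [2.93,-23.31,-3.02]
[0.793,0.099,-0.001] [2.68,-21.28,-1.76]
time_s: 14.25
position: [0.5665, -0.2898, 0.1911]
eef_rot: [0.65, 0.733, 0.134, -0.152]
ft_force: [1.6, 0.2, 0.0]
finger_gap: -0.0002
grip_force: 0.0
at [ 0.5665 -0.2898  0.1911] F [1.6 0.2 0. ] gap -0.0
[0.141,0.017,0.003] [0.08,0.22,-9.03]
[0.141,0.017,0.003] [-0.17,2.25,-7.77]
```

```bash
python3 -m inch '[[0.141,0.017,0.003,0.08,0,-4,0],[0.141,0.017,0.003,0.08,0.1,-8,0],[0.141,0.017,0.003,0.08,0.22,-9,0],[0.141,0.017,0.003,0,1.2,-8.5,0],[0.141,0.017,0.003,-0.17,2.25,-7.8,0],[0.141,0.017,0.003,-0.17,2.25,-7.8,0]]'
python3 -c "
from lev import *
rel([pose(-1,.95,.006)]+[pose(-1,a) for a in(.95,.9,.85,.8,.75,.7,.65,.6,.55,.5)])"
```

```text
time_s: 14.85
position: [0.5681, -0.2593, 0.1193]
eef_rot: [0.634, 0.725, 0.18, -0.2]
ft_force: [-0.1, 0.0, -0.1]
finger_gap: -0.0003
grip_force: 0.0
at [ 0.5681 -0.2593  0.1193] F [-0.1  0.  -0.1] gap -0.0
[0.004,0.007,-0.008] [-0.33,-0.79,-0.59]
[0.004,0.007,-0.008] [-0.40,-0.28,-0.28]
[-0.046,0.001,-0.008] [-0.41,-0.18,-0.01]
[-0.095,-0.005,-0.009] [-0.42,-0.07,0.25]
[-0.145,-0.012,-0.009] [-0.44,0.06,0.51]
[-0.194,-0.018,-0.009] [-0.46,0.20,0.71]
[-0.244,-0.025,-0.009] [-0.48,0.35,0.92]
[-0.294,-0.031,-0.009] [-0.50,0.51,1.11]
[-0.343,-0.037,-0.009] [-0.52,0.69,1.30]
[-0.393,-0.044,-0.010] [-0.54,0.88,1.47]
[-0.442,-0.050,-0.010] [-0.57,1.07,1.64]
```

```bash
python3 -m inch '[[-0.05,0,-0.008,-0.3,-0.05,0.2,0],[-0.1,-0.005,-0.009,-0.42,-0.03,0.3,0]]' && python3 -m inch '[[-0.05,-0.006,0,-0.02,0.13,0.25,0]]' && python3 chk.py 11 && python3 -m inch '[[-0.05,-0.006,0,-0.02,0.14,0.22,0]]' && python3 chk.py 11 && python3 -m inch '[[-0.05,-0.006,0,-0.02,0.15,0.2,0]]' && python3 chk.py 11 && python3 -m inch '[[-0.05,-0.006,0,-0.02,0.16,0.2,0]]'
cat > seg.py <<'E'
from lev import *
rel([pose(sg,a) for sg in [int(sys.argv[1])] for a in map(float,sys.argv[2:])])
for c in ('scene','side'):
    P=cloud(c,arm.get_image(c)[1]); d=P[:,:2]-C; y=d@ey[:2]; x=d@ex[:2]
    for sg in (1,-1):
        o=[]
        for z0 in np.arange(.106,.152,.005):
            m=(abs(x)<.009)&(sg*y>.05)&(sg*y<.11)&(P[:,2]>z0)&(P[:,2]<z0+.005)
            if m.sum()>2: o.append((round(z0*1000+2.5),*np.round(np.percentile(sg*y[m],[2,50])*1000).astype(int)))
        print(c,sg,*o)
E
python3 seg.py -1 .75 .7 .65 .6
```

```text
time_s: 15.05
position: [0.5621, -0.2631, 0.1194]
eef_rot: [0.648, 0.729, 0.144, -0.166]
ft_force: [0.3, -0.2, 0.1]
finger_gap: -0.0001
grip_force: 0.0
time_s: 15.15
position: [0.5619, -0.2616, 0.1219]
eef_rot: [0.652, 0.733, 0.128, -0.147]
ft_force: [-0.7, 0.4, 0.5]
finger_gap: -0.0001
grip_force: 0.0
time_s: 15.25
position: [0.562, -0.2599, 0.1245]
eef_rot: [0.655, 0.737, 0.112, -0.129]
ft_force: [0.5, -1.1, -0.8]
finger_gap: -0.0003
grip_force: 0.4
time_s: 15.35
position: [0.5618, -0.2587, 0.1266]
eef_rot: [0.657, 0.739, 0.095, -0.11]
ft_force: [1.3, -1.4, 0.5]
finger_gap: 0.0001
grip_force: 0.8
time_s: 15.45
position: [0.5617, -0.2574, 0.1288]
eef_rot: [0.66, 0.742, 0.079, -0.091]
ft_force: [0.5, -1.8, 0.6]
finger_gap: -0.0002
grip_force: 1.1
at [ 0.5617 -0.2574  0.1288] F [ 0.5 -1.8  0.6] gap -0.0
[0.109,0.011,0.007] [0.18,0.01,-0.24]
[0.059,0.005,0.007] [0.16,0.16,-0.04]
[0.009,-0.001,0.007] [0.14,0.32,0.16]
[-0.040,-0.007,0.007] [0.12,0.50,0.34]
scene 1 (108, np.int64(59), np.int64(62)) (114, np.int64(61), np.int64(65)) (118, np.int64(64), np.int64(67)) (124, np.int64(67), np.
[... 287 characters left out ...]
84)) (134, np.int64(84), np.int64(93)) (138, np.int64(90), np.int64(98)) (144, np.int64(98), np.int64(100))
side 1 (108, np.int64(66), np.int64(69)) (114, np.int64(68), np.int64(72)) (118, np.int64(71), np.int64(74)) (124, np.int64(73), np.int64(77)) (128, np.int64(75), np.int64(81)) (134, np.int64(81), np.int64(88)) (138, np.int64(84), np.int64(86))
side -1 (108, np.int64(53), np.int64(59)) (114, np.int64(60), np.int64(64)) (118, np.int64(63), np.int64(68)) (124, np.int64(68), np.int64(74)) (128, np.int64(74), np.int64(80)) (134, np.int64(75), np.int64(86)) (138, np.int64(87), np.int64(94)) (144, np.int64(92), np.int64(96)) (149, np.int64(91), np.int64(95)) (154, np.int64(94), np.int64(97))
```

```bash
python3 -m inch '[[-0.04,-0.007,0.004,0.08,0.2,0.19,0]]' && python3 chk.py 11 && python3 -m inch '[[-0.05,-0.006,0,0,0.18,0.18,0]]' && python3 chk.py 11 && python3 -m inch '[[-0.05,-0.006,0,-0.02,0.18,0.17,0]]' && python3 chk.py 11 && python3 -m inch '[[-0.05,-0.006,0,-0.02,0.19,0.17,0]]' && python3 chk.py 11 && python3 -m inch '[[-0.05,-0.006,0,-0.02,0.2,0.15,0]]'
python3 seg.py -1 .6 .55 .5 .45 .4 | sed 's/np.int64(\([0-9]*\))/\1/g'
```

```text
time_s: 15.65
position: [0.5612, -0.2564, 0.1282]
eef_rot: [0.661, 0.744, 0.066, -0.078]
ft_force: [-0.9, -0.2, -0.4]
finger_gap: 0.0002
grip_force: 0.0
time_s: 15.75
position: [0.5613, -0.2543, 0.1293]
eef_rot: [0.662, 0.745, 0.05, -0.059]
ft_force: [0.0, -2.5, 1.0]
finger_gap: 0.0
grip_force: 1.0
time_s: 15.85
position: [0.5613, -0.2522, 0.1313]
eef_rot: [0.663, 0.747, 0.033, -0.04]
ft_force: [0.3, -2.9, 1.5]
finger_gap: 0.0004
grip_force: 1.0
time_s: 15.95
position: [0.5611, -0.2502, 0.1331]
eef_rot: [0.664, 0.748, 0.016, -0.021]
ft_force: [-0.2, -2.1, 1.1]
finger_gap: 0.0001
grip_force: 1.0
time_s: 16.05
position: [0.561, -0.2481, 0.1347]
eef_rot: [0.664, 0.748, -0.001, -0.002]
ft_force: [0.2, -2.1, 1.3]
finger_gap: -0.0004
grip_force: 1.1
at [ 0.561  -0.2481  0.1347] F [ 0.2 -2.1  1.3] gap -0.0
[0.197,0.021,0.005] [0.19,-0.44,-0.25]
[0.147,0.015,0.005] [0.17,-0.25,-0.07]
[0.098,0.009,0.005] [0.14,-0.06,0.10]
[0.048,0.002,0.005] [0.12,0.15,0.25]
[-0.002,-0.004,0.005] [0.09,0.37,0.40]
scene 1 (108, 57, 60) (114, 58, 61) (118, 62, 65) (124, 63, 68) (128, 68, 70) (134, 70, 73) (138, 74, 79)
scene -1 (108, 52, 61) (114, 61, 66) (118, 64, 66) (124, 66, 69) (128, 70, 75) (134, 73, 82) (138, 77, 85) (144, 81, 103) (149, 87, 107) (154, 90, 106)
side 1 (108, 52, 66) (114, 65, 70) (118, 72, 75) (124, 71, 76) (128, 76, 79) (134, 76, 84) (138, 80, 85)
side -1 (108, 54, 56) (114, 58, 59) (118, 59, 62) (124, 62, 64) (128, 62, 68) (134, 68, 74) (138, 69, 78) (144, 73, 81) (149, 80, 83) (154, 80, 83)
```

```bash
python3 -m inch '[[0,0,0,0.2,-1.5,0,0],[0,0,0.005,0.2,-1.5,4,0],[0,0,0.005,0.2,0,6.5,0],[0,0,0.005,-0.2,4.5,6.5,0],[0,0,0.005,-0.8,9.5,6.5,0],[0,0,0.005,-1.4,14.5,6.5,0],[0,0,0.005,-2,18.5,6.5,0],[0,0,0.005,-2.5,22,6,0]]' && python3 -m inch '[[0,0,0,0,0,-3,0],[0,0,0,0,0,-6,0],[0,0,0,0,0,-6,0],[0,0,0,0,0,-6,0]]'
python3 -c "
from lev import *
rel([pose(1,a,off=1) for a in (.6,.55,.5,.45,.4,.35,.3,.25,.2,.1)])"
```

```text
time_s: 16.95
position: [0.536, -0.0263, 0.194]
eef_rot: [0.662, 0.75, 0.001, -0.004]
ft_force: [-0.6, -0.5, 0.4]
finger_gap: 0.0001
grip_force: 0.0
time_s: 17.35
position: [0.5358, -0.0286, 0.1335]
eef_rot: [0.662, 0.749, -0.0, -0.005]
ft_force: [0.3, -0.2, 0.7]
finger_gap: -0.0001
grip_force: 0.0
at [ 0.5358 -0.0286  0.1335] F [ 0.3 -0.2  0.7] gap -0.0
[-0.006,-0.007,0.001] [0.23,-2.47,0.09]
[-0.006,-0.007,0.001] [0.25,-2.66,0.21]
[-0.006,-0.007,0.001] [0.28,-2.87,0.32]
[-0.006,-0.007,0.001] [0.30,-3.08,0.42]
[-0.006,-0.007,0.001] [0.33,-3.30,0.51]
[-0.006,-0.007,0.001] [0.36,-3.52,0.59]
[-0.006,-0.007,0.001] [0.39,-3.75,0.66]
[-0.006,-0.007,0.001] [0.42,-3.98,0.72]
[-0.006,-0.007,0.001] [0.45,-4.22,0.76]
[-0.006,-0.007,0.001] [0.51,-4.71,0.82]
```

```bash
python3 -m inch '[[0,0,0,0.15,-1.2,0.1,0],[0,0,0,0.22,-2.1,0.1,0],[0,0,0,0.22,-2.1,0.1,0]]' && python3 chk.py 6 && python3 -m inch '[[0,0,0,0.02,-0.3,0.1,0]]' && python3 chk.py 6 && python3 -m inch '[[0,0,0,0.02,-0.2,0.12,0]]' && python3 chk.py 6 && python3 -m inch '[[0,0,0,0.02,-0.2,0.11,0]]' && python3 chk.py 6 && python3 -m inch '[[0,0,0,0.02,-0.2,0.1,0]]' && python3 chk.py 6 && python3 -m inch '[[0,0,0,0.02,-0.2,0.09,0]]'
python3 seg.py 1 .55 .5 .45 .4 .35 .3 | sed 's/np.int64(\([0-9]*\))/\1/g'
```

```text
time_s: 17.65
position: [0.5386, -0.0514, 0.1355]
eef_rot: [0.663, 0.748, 0.0, -0.003]
ft_force: [-0.2, 0.0, -0.7]
finger_gap: -0.0001
grip_force: 0.0
time_s: 17.75
position: [0.5383, -0.0518, 0.1361]
eef_rot: [0.662, 0.749, 0.0, -0.004]
ft_force: [-0.6, 0.9, 0.1]
finger_gap: -0.0001
grip_force: 0.0
time_s: 17.85
position: [0.5384, -0.0535, 0.1371]
eef_rot: [0.662, 0.75, 0.0, -0.004]
ft_force: [-0.3, 0.3, 0.3]
finger_gap: 0.0003
grip_force: 0.0
time_s: 17.95
position: [0.5385, -0.0553, 0.1381]
eef_rot: [0.662, 0.75, 0.0, -0.004]
ft_force: [0.4, -0.2, 0.1]
finger_gap: 0.0003
grip_force: 0.0
time_s: 18.05
position: [0.5387, -0.0572, 0.139]
eef_rot: [0.662, 0.75, 0.0, -0.004]
ft_force: [0.0, 0.9, -0.1]
finger_gap: -0.0002
grip_force: 0.5
time_s: 18.15
position: [0.539, -0.0589, 0.14]
eef_rot: [0.661, 0.75, 0.0, -0.004]
ft_force: [-0.4, 1.9, 0.4]
finger_gap: 0.0002
grip_force: 0.8
at [ 0.539  -0.0589  0.14  ] F [-0.4  1.9  0.4] gap 0.0
[-0.155,-0.024,-0.001] [-0.06,0.35,-0.60]
[-0.105,-0.018,-0.001] [-0.04,0.15,-0.43]
[-0.055,-0.012,-0.001] [-0.01,-0.05,-0.27]
[-0.006,-0.005,-0.001] [0.02,-0.27,-0.13]
[-0.006,-0.005,-0.001] [0.04,-0.49,-0.05]
[-0.006,-0.005,-0.001] [0.07,-0.72,0.02]
scene 1 (108, 56, 59) (114, 59, 61) (118, 60, 63) (124, 64, 66) (128, 67, 69) (134, 69, 72) (138, 72, 78) (144, 76, 83) (149, 81, 83) (154, 82, 84)
scene -1 (108, 54, 60) (114, 60, 64) (118, 63, 66) (124, 65, 69) (128, 69, 71) (134, 71, 74) (138, 74, 81) (144, 79, 80)
side 1 (108, 61, 65) (114, 66, 70) (118, 67, 70) (124, 68, 72) (134, 75, 91) (138, 101, 106) (144, 101, 105) (149, 101, 105) (154, 101, 106)
side -1 (108, 55, 58) (114, 57, 59) (118, 61, 63) (124, 60, 65) (128, 64, 67) (134, 66, 70) (138, 70, 73) (144, 74, 75)
```

```bash
for i in 1; do python3 -m inch '[[0,0,0,0.02,-0.2,0.05,0]]' && python3 chk.py 7 && python3 -m inch '[[0,0,0,0.02,-0.2,0.05,0]]' && python3 chk.py 7 && python3 -m inch '[[0,0,0,0.02,-0.2,0.05,0]]' && python3 chk.py 7 && python3 -m inch '[[0,0,0,0.02,-0.2,0.04,0]]'; done | grep -E "position|ft_"
python3 -c "
from lev import *
rel([pose(1,a,off=1) for a in (.4,.35,.3,.25,.2,.1)])"
```

```text
position: [0.5391, -0.0608, 0.1402]
ft_force: [-0.7, 2.1, 0.9]
position: [0.5393, -0.063, 0.1408]
ft_force: [-0.4, 2.6, 3.2]
position: [0.5396, -0.0648, 0.1415]
ft_force: [-0.8, 4.0, 3.0]
position: [0.5398, -0.0666, 0.1419]
ft_force: [-1.0, 4.9, 4.7]
at [ 0.5398 -0.0666  0.1419] F [-1.   4.9  4.7] gap -0.0
[-0.006,-0.005,-0.002] [-0.07,0.50,-0.32]
[-0.006,-0.005,-0.002] [-0.04,0.28,-0.24]
[-0.006,-0.005,-0.002] [-0.02,0.05,-0.17]
[-0.006,-0.005,-0.002] [0.01,-0.19,-0.12]
[-0.006,-0.005,-0.002] [0.04,-0.43,-0.07]
[-0.006,-0.005,-0.002] [0.10,-0.91,-0.02]
```

```bash
(python3 -m inch '[[0,0,0,0,0,0.15,0]]' && python3 chk.py 9 && python3 -m inch '[[0,0,0,0.02,-0.1,0.15,0]]'&& python3 chk.py 8 && python3 -m inch '[[0,0,0,0.02,-0.1,0.1,0]]') | grep -E "position|ft_"
python3 seg.py 1 .4 .35 .3 .25 .2 | sed 's/np.int64(\([0-9]*\))/\1/g'
```

```text
position: [0.5395, -0.067, 0.1429]
ft_force: [0.8, 4.1, -3.3]
position: [0.5393, -0.0679, 0.144]
ft_force: [-1.3, 4.9, -4.0]
position: [0.5394, -0.0688, 0.1449]
ft_force: [0.3, 5.9, -4.4]
at [ 0.5394 -0.0688  0.1449] F [ 0.3  5.9 -4.4] gap 0.0
[-0.006,-0.007,-0.001] [-0.03,0.72,-0.62]
[-0.006,-0.007,-0.001] [0.00,0.50,-0.54]
[-0.006,-0.007,-0.001] [0.03,0.27,-0.47]
[-0.006,-0.007,-0.001] [0.06,0.04,-0.41]
[-0.006,-0.007,-0.001] [0.09,-0.20,-0.37]
scene 1 (108, 54, 56) (114, 55, 57) (118, 56, 58) (124, 58, 59) (128, 59, 61) (134, 60, 63) (138, 62, 67) (144, 64, 70) (149, 68, 74) (154, 72, 73)
scene -1 (108, 58, 61) (114, 62, 64) (118, 65, 68) (124, 67, 69) (128, 69, 74) (134, 72, 75) (138, 75, 81)
side 1 (108, 57, 63) (114, 62, 65) (118, 61, 65) (124, 62, 67) (128, 65, 66) (134, 68, 68) (138, 85, 92) (144, 95, 96) (149, 92, 96) (154, 93, 96)
side -1 (108, 54, 58) (114, 58, 62) (118, 59, 64) (124, 62, 67) (128, 64, 70) (134, 66, 72) (138, 71, 74)
```

```bash
python3 -m inch '[[0,0,0,0,1.5,0,0],[0,0,0,0,1.5,4,0],[0,0,0,0,0,6,0],[0,0,0,0.3,-5,6,0],[0,0,0,0.9,-10,6,0],[0,0,0,1.5,-15,6,0],[0,0,0,2.1,-19,6,0],[0,0,0,2.45,-20.5,5,0]]' && python3 -m inch '[[0,0,0,0,0,-2.8,0],[0,0,0,0,0,-5.6,0],[0,0,0,0,0,-5.6,0],[0,0,0,0,0,-5.6,0]]' | grep -E "position|ft_"
python3 -c "
from lev import *
rel([pose(-1,a,off=1) for a in (.6,.5,.45,.4,.35,.3,.25,.2,.1)])"
```

```text
time_s: 19.85
position: [0.5641, -0.281, 0.1965]
eef_rot: [0.665, 0.747, -0.001, -0.002]
ft_force: [-0.2, 0.8, 0.1]
finger_gap: -0.0001
grip_force: 0.0
position: [0.5646, -0.2737, 0.1399]
ft_force: [-0.1, 0.2, 0.6]
at [ 0.5646 -0.2737  0.1399] F [-0.1  0.2  0.6] gap 0.0
[-0.006,-0.006,-0.001] [-0.17,2.11,-0.55]
[-0.006,-0.006,-0.001] [-0.22,2.50,-0.31]
[-0.006,-0.006,-0.001] [-0.25,2.71,-0.21]
[-0.006,-0.006,-0.001] [-0.27,2.93,-0.12]
[-0.006,-0.006,-0.001] [-0.30,3.15,-0.04]
[-0.006,-0.006,-0.001] [-0.33,3.38,0.03]
[-0.006,-0.006,-0.001] [-0.36,3.62,0.09]
[-0.006,-0.006,-0.001] [-0.39,3.86,0.13]
[-0.006,-0.006,-0.001] [-0.45,4.34,0.19]
```

```bash
(python3 -m inch '[[0,0,0,-0.1,1.3,-0.3,0],[0,0,0,-0.22,2.3,-0.3,0],[0,0,0,-0.22,2.3,-0.3,0]]' && python3 chk.py 6 && python3 -m inch '[[0,0,0,-0.02,0.2,0.13,0]]' && python3 chk.py 6 && python3 -m inch '[[0,0,0,-0.02,0.2,0.12,0]]' && python3 chk.py 7 && python3 -m inch '[[0,0,0,-0.02,0.2,0.12,0]]' && python3 chk.py 7 && python3 -m inch '[[0,0,0,-0.02,0.2,0.11,0]]' && python3 chk.py 7 && python3 -m inch '[[0,0,0,-0.02,0.2,0.1,0]]' && python3 chk.py 7 && python3 -m inch '[[0,0,0,-0.02,0.2,0.1,0]]' ) | grep -E "position|ft_"
python3 -c "
from lev import *
rel([pose(-1,a,off=1) for a in (.5,.4,.3,.2,.1)])"
```

```text
position: [0.5634, -0.2482, 0.138]
ft_force: [0.6, 0.1, 0.7]
position: [0.5624, -0.249, 0.1387]
ft_force: [-0.8, -1.0, -0.0]
position: [0.562, -0.2476, 0.1397]
ft_force: [0.7, 0.1, 0.9]
position: [0.5617, -0.2457, 0.1406]
ft_force: [0.2, -0.9, -0.4]
position: [0.5615, -0.2439, 0.1417]
ft_force: [0.6, -1.6, 0.4]
position: [0.5614, -0.242, 0.1426]
ft_force: [-0.2, -1.5, -0.1]
position: [0.561, -0.2399, 0.1434]
ft_force: [0.3, -2.0, -0.9]
at [ 0.561  -0.2399  0.1434] F [ 0.3 -2.  -0.9] gap 0.0
[-0.005,-0.006,0.000] [0.14,-0.88,-0.67]
[-0.005,-0.006,0.000] [0.09,-0.45,-0.48]
[-0.005,-0.006,0.000] [0.03,0.00,-0.33]
[-0.005,-0.006,0.000] [-0.03,0.47,-0.23]
[-0.005,-0.006,0.000] [-0.09,0.96,-0.17]
```

```bash
(python3 -m inch '[[0,0,0,0,0.15,0.06,0]]' && python3 chk.py 7.5 && python3 -m inch '[[0,0,0,-0.01,0.15,0.06,0]]' && python3 chk.py 7.5 && python3 -m inch '[[0,0,0,-0.02,0.15,0.06,0]]' && python3 chk.py 7.5 && python3 -m inch '[[0,0,0,-0.02,0.15,0.05,0]]' && python3 chk.py 7.5 && python3 -m inch '[[0,0,0,-0.02,0.1,0.05,0]]' && python3 chk.py 7.5 && python3 -m inch '[[0,0,0,-0.02,0.1,0.05,0]]' ) | grep -E "position|ft_"
python3 -c "
from lev import *
rel([pose(-1,a,off=1) for a in (.3,.2,.1)])"
```

```text
position: [0.5609, -0.2381, 0.1439]
ft_force: [0.1, -2.6, -1.7]
position: [0.5608, -0.2364, 0.1444]
ft_force: [-0.3, -2.3, -1.6]
position: [0.5606, -0.2349, 0.1449]
ft_force: [-0.5, -2.7, -1.8]
position: [0.5605, -0.2334, 0.1456]
ft_force: [-0.1, -1.8, -1.3]
position: [0.5604, -0.2322, 0.1461]
ft_force: [-0.2, -2.7, -1.6]
position: [0.5604, -0.2314, 0.1469]
ft_force: [-0.6, -1.9, -0.1]
at [ 0.5604 -0.2314  0.1469] F [-0.6 -1.9 -0.1] gap -0.0
[-0.005,-0.005,-0.001] [0.09,-0.85,-0.67]
[-0.005,-0.005,-0.001] [0.03,-0.38,-0.57]
[-0.005,-0.005,-0.001] [-0.03,0.11,-0.52]
```

```bash
(python3 -m inch '[[0,0,0,0,0.1,-0.05,0]]' && python3 chk.py 7.5 && python3 -m inch '[[0,0,0,-0.01,0.1,-0.05,0]]' && python3 chk.py 7.5 && python3 -m inch '[[0,0,0,-0.01,0.1,-0.05,0]]' && python3 chk.py 7.5 && python3 -m inch '[[0,0,0,-0.01,0.1,0,0]]') | grep -E "position|ft_"
python3 seg.py -1 .2 .1 0 | sed 's/np.int64(\([0-9]*\))/\1/g'
```

```text
position: [0.5605, -0.2306, 0.1468]
ft_force: [-0.4, -2.3, 3.1]
position: [0.5607, -0.2295, 0.1465]
ft_force: [-0.1, -2.8, 5.5]
position: [0.5608, -0.2285, 0.1463]
ft_force: [-0.4, -1.9, 9.3]
at [ 0.5608 -0.2285  0.1463] F [-0.4 -1.9  9.3] gap -0.0
[-0.005,-0.004,-0.001] [-0.00,-0.67,-0.51]
[-0.005,-0.004,-0.001] [-0.06,-0.18,-0.46]
[-0.005,-0.004,-0.001] [-0.13,0.32,-0.45]
scene 1 (108, 56, 58) (114, 56, 58) (118, 59, 61) (124, 60, 62) (128, 62, 64) (134, 63, 66) (138, 67, 69) (144, 68, 71)
scene -1 (108, 55, 59) (114, 57, 59) (118, 55, 61) (124, 57, 61) (128, 58, 61) (134, 57, 60) (138, 60, 66) (144, 61, 66) (149, 70, 88) (154, 67, 86)
side 1 (108, 64, 65) (114, 62, 67) (118, 62, 68) (124, 67, 69) (128, 67, 71) (134, 68, 75) (138, 72, 77) (144, 72, 74)
side -1 (108, 51, 53) (114, 51, 54) (118, 53, 55) (124, 53, 55) (128, 51, 53) (134, 53, 56) (138, 55, 56) (144, 55, 63) (149, 63, 65) (154, 63, 65)
```

```bash
python3 -m inch '[[0,0,0,0,-0.2,0.2,0],[0,0,0,0,-1.2,0.2,0],[0,0,0,0,-1.4,-0.8,0],[0,0,0,0,-1.4,-0.8,0],[0,0,0,0,-1.4,-0.8,0]]' | grep -E "position|ft_"
python3 seg.py -1 .3 .2 .1 0 | sed 's/np.int64(\([0-9]*\))/\1/g'
```

```text
position: [0.5595, -0.2421, 0.1361]
ft_force: [-0.2, 0.5, 0.5]
at [ 0.5595 -0.2421  0.1361] F [-0.2  0.5  0.5] gap 0.0
[-0.007,-0.007,-0.000] [0.19,0.22,0.41]
[-0.007,-0.007,-0.000] [0.13,0.69,0.51]
[-0.007,-0.007,-0.000] [0.07,1.18,0.56]
[-0.007,-0.007,-0.000] [0.00,1.68,0.57]
scene 1 (108, 55, 56) (114, 57, 59) (118, 58, 61) (124, 61, 63) (128, 61, 64) (134, 62, 66) (138, 67, 69) (144, 69, 71)
scene -1 (108, 55, 59) (114, 56, 58) (118, 55, 60) (124, 56, 60) (128, 59, 85) (134, 57, 72) (138, 59, 81) (144, 61, 66) (149, 81, 100) (154, 84, 100)
side 1 (108, 61, 64) (114, 60, 66) (118, 66, 68) (124, 65, 69) (128, 67, 71) (134, 73, 74) (138, 71, 76) (144, 74, 76)
side -1 (108, 51, 54) (114, 51, 55) (118, 52, 53) (124, 51, 54) (128, 52, 54) (134, 55, 77) (138, 52, 59) (144, 55, 77) (149, 76, 79) (154, 76, 80)
```

```bash
(python3 -m inch '[[0,0,0,0.05,0.8,0.2,0],[0,0,0,0.05,0.95,0.2,0],[0,0,0,0.05,0.95,0.2,0]]' && python3 chk.py 5 && python3 -m inch '[[0,0,0,0,0.1,0.03,0]]' && python3 chk.py 6.5 && python3 -m inch '[[0,0,0,0,0.1,0.03,0]]' && python3 chk.py 6.5 && python3 -m inch '[[0,0,0,0,0.1,0.03,0]]'&& python3 chk.py 6.5 && python3 -m inch '[[0,0,0,0,0.1,0.03,0]]'&& python3 chk.py 6.5 && python3 -m inch '[[0,0,0,0,0.1,0.03,0]]') | grep -E "position|ft_"
```

```text
position: [0.561, -0.2318, 0.1396]
ft_force: [0.9, -0.5, -0.8]
position: [0.5606, -0.2319, 0.1396]
ft_force: [-0.4, 0.3, 0.7]
position: [0.5605, -0.231, 0.1399]
ft_force: [-0.2, -0.3, -0.2]
position: [0.5605, -0.23, 0.1401]
ft_force: [0.5, 1.1, 0.7]
position: [0.5605, -0.2289, 0.1404]
ft_force: [-0.1, -0.6, -0.6]
position: [0.5604, -0.2282, 0.1406]
ft_force: [0.2, -1.3, -0.3]
```

```bash
(python3 -m inch '[[0,0,0,0,0.1,0.03,0]]' && python3 chk.py 6.5 && python3 -m inch '[[0,0,0,0,0.1,0.03,0]]' && python3 chk.py 6.5 && python3 -m inch '[[0,0,0,0,0.1,0.03,0]]'&& python3 chk.py 6.5 && python3 -m inch '[[0,0,0,0,0.1,0.03,0]]'&& python3 chk.py 6.5 && python3 -m inch '[[0,0,0,0,0.1,0.03,0]]') | grep -E "position|ft_"
```

```text
position: [0.5604, -0.2273, 0.1409]
ft_force: [-0.9, -1.7, -1.0]
position: [0.5603, -0.2265, 0.1411]
ft_force: [-0.4, -3.8, -2.4]
position: [0.5602, -0.2258, 0.1413]
ft_force: [0.7, -5.0, -3.7]
position: [0.5601, -0.2251, 0.1415]
ft_force: [0.2, -5.9, -5.5]
```

```bash
python3 -m inch '[[0,0,0,0,-1.5,0,0],[0,0,0,0,-1.5,4,0],[0,0,0,0,0,6.5,0],[0,0,0,-0.5,5,6.5,0],[0,0,0,-1.1,10,6.5,0],[0,0,0,-1.7,15,6.5,0],[0,0,0,-2.3,18,6,0],[0,0,0,-2.3,18.5,5,0]]' | grep pos && python3 -m inch '[[0,0,0,0,0,-2.8,0],[0,0,0,0,0,-5.5,0],[0,0,0,0,0,-5.5,0],[0,0,0,0,0,-5.5,0]]' | grep -E "position|ft_"
python3 seg.py 1 .5 .4 .35 .3 .25 .2 .1 0 | sed 's/np.int64(\([0-9]*\))/\1/g'
```

```text
position: [0.5378, -0.0331, 0.1935]
position: [0.5377, -0.0395, 0.1372]
ft_force: [0.0, 0.4, 0.2]
at [ 0.5377 -0.0395  0.1372] F [0.  0.4 0.2] gap -0.0
[-0.105,-0.019,0.000] [0.09,-1.79,-0.16]
[-0.006,-0.006,0.000] [0.14,-2.21,0.15]
[-0.006,-0.006,0.000] [0.17,-2.43,0.23]
[-0.006,-0.006,0.000] [0.20,-2.66,0.29]
[-0.006,-0.006,0.000] [0.23,-2.89,0.35]
[-0.006,-0.006,0.000] [0.26,-3.13,0.40]
[-0.006,-0.006,0.000] [0.32,-3.62,0.45]
[-0.006,-0.006,0.000] [0.38,-4.12,0.45]
scene 1 (108, 55, 58) (114, 57, 60) (118, 58, 61) (124, 60, 62) (128, 63, 64) (134, 63, 68) (138, 66, 71) (144, 69, 102) (149, 101, 102) (154, 101, 102)
scene -1 (108, 55, 58) (114, 56, 59) (118, 55, 58) (124, 57, 61) (128, 56, 59) (134, 57, 60) (138, 59, 62) (144, 59, 62)
side 1 (108, 61, 65) (114, 62, 66) (118, 62, 68) (124, 65, 70) (128, 68, 71) (134, 69, 75) (138, 70, 75)
side -1 (108, 51, 53) (114, 51, 55) (118, 50, 53) (124, 51, 53) (128, 52, 55) (134, 52, 56) (138, 53, 56) (144, 54, 56)
```

```bash
(python3 -m inch '[[0,0,0,0.1,-1.5,0.1,0],[0,0,0,0.14,-2.2,0.1,0],[0,0,0,0.14,-2.2,0.1,0]]' && python3 chk.py 5 && python3 -m inch '[[0,0,0,0.02,-0.2,0.08,0]]' && python3 chk.py 6.5 && python3 -m inch '[[0,0,0,0.02,-0.2,0.08,0]]' && python3 chk.py 6.5 && python3 -m inch '[[0,0,0,0.02,-0.15,0.06,0]]'&& python3 chk.py 6.5 && python3 -m inch '[[0,0,0,0.02,-0.15,0.06,0]]'&& python3 chk.py 6.5 && python3 -m inch '[[0,0,0,0.02,-0.15,0.06,0]]' && python3 chk.py 6.5 && python3 -m inch '[[0,0,0,0.02,-0.15,0.05,0]]') | grep -E "position|ft_"
```

```text
position: [0.5393, -0.0635, 0.1384]
ft_force: [0.3, 0.4, -0.1]
position: [0.5392, -0.0632, 0.1389]
ft_force: [-0.0, 1.2, 0.4]
position: [0.5394, -0.0647, 0.1397]
ft_force: [0.2, 0.3, 0.3]
position: [0.5396, -0.0661, 0.1402]
ft_force: [0.6, 0.4, -0.3]
position: [0.5398, -0.0675, 0.1408]
ft_force: [-0.2, 0.1, -0.6]
position: [0.54, -0.0691, 0.1414]
ft_force: [0.3, 0.6, -0.1]
position: [0.5402, -0.0708, 0.1419]
ft_force: [-1.3, 1.1, 0.5]
```

```bash
(python3 -m inch '[[0,0,0,0.02,-0.15,0.02,0]]' && python3 chk.py 6.5 && python3 -m inch '[[0,0,0,0.02,-0.15,0.03,0]]' && python3 chk.py 6.5 && python3 -m inch '[[0,0,0,0.02,-0.1,0.02,0]]'&& python3 chk.py 6.5 && python3 -m inch '[[0,0,0,0.01,-0.1,0.02,0]]'&& python3 chk.py 6.5 && python3 -m inch '[[0,0,0,0.01,-0.1,0.02,0]]' && python3 chk.py 6.5 && python3 -m inch '[[0,0,0,0.01,-0.1,0.02,0]]') | grep -E "position|ft_"
```

```text
position: [0.5404, -0.0724, 0.1421]
ft_force: [0.2, 0.2, 1.1]
position: [0.5406, -0.0738, 0.1424]
ft_force: [-0.8, 1.9, 0.4]
position: [0.5408, -0.0747, 0.1426]
ft_force: [-0.5, 2.3, -0.1]
position: [0.5408, -0.0754, 0.1427]
ft_force: [-1.4, 2.5, 0.9]
position: [0.5409, -0.0762, 0.1428]
ft_force: [-1.0, 4.0, 0.2]
position: [0.5409, -0.0769, 0.143]
ft_force: [-0.2, 5.8, -0.4]
```

```bash
(python3 -m inch '[[0,0,0,0.01,-0.1,0.01,0]]' && python3 chk.py 7.6 && python3 -m inch '[[0,0,0,0.01,-0.06,0.01,0]]' && python3 chk.py 7.8 && python3 -m inch '[[0,0,0,0.0,-0.05,0.01,0]]'&& python3 chk.py 7.8 && python3 -m inch '[[0,0,0,0,-0.05,0,0]]') | grep -E "position|ft_"
python3 seg.py 1 .2 .1 0 | sed 's/np.int64(\([0-9]*\))/\1/g'
```

```text
position: [0.541, -0.0776, 0.143]
ft_force: [-0.2, 7.9, -0.5]
at [ 0.541  -0.0776  0.143 ] F [-0.2  7.9 -0.5] gap 0.0
[-0.007,-0.006,-0.002] [-0.07,0.68,-0.18]
[-0.007,-0.006,-0.002] [-0.01,0.19,-0.13]
[-0.007,-0.006,-0.002] [0.05,-0.31,-0.12]
scene 1 (108, 52, 54) (114, 53, 54) (118, 53, 54) (124, 53, 54) (128, 53, 55) (134, 55, 58) (138, 55, 58) (144, 57, 61) (149, 63, 64) (154, 64, 66)
scene -1 (108, 54, 58) (114, 56, 59) (118, 55, 59) (124, 57, 61) (128, 56, 59) (134, 57, 61) (138, 59, 62) (144, 59, 63)
side 1 (108, 59, 61) (114, 57, 62) (118, 58, 61) (124, 58, 62) (128, 59, 60) (138, 77, 85) (144, 82, 87) (149, 75, 87) (154, 82, 87)
side -1 (108, 52, 53) (114, 51, 53) (118, 52, 54) (124, 51, 54) (128, 52, 53) (134, 52, 56) (138, 53, 56) (144, 53, 59)
```

```bash
python3 -m inch '[[0,0,0,0,1.5,0,0],[0,0,0,0,1.5,4,0],[0,0,0,0,0,6.5,0],[0,0,0,0.3,-5,6.5,0],[0,0,0,0.9,-10,6.5,0],[0,0,0,1.5,-15,6.5,0],[0,0,0,2,-18,6,0],[0,0,0,2.05,-18.2,5,0]]' | grep pos && python3 -m inch '[[0,0,0,0,0,-2.8,0],[0,0,0,0,0,-5.4,0],[0,0,0,0,0,-5.4,0],[0,0,0,0,0,-5.4,0]]' | grep -E "position|ft_"
```

```text
position: [0.5609, -0.2675, 0.1929]
position: [0.5617, -0.26, 0.1394]
ft_force: [-0.7, 0.6, -0.1]
```

```bash
(python3 -m inch '[[0,0,0,0,1.5,0,0],[0,0,0,-0.1,2.6,0,0],[0,0,0,-0.1,2.8,0,0],[0,0,0,-0.1,2.8,0,0]]' && python3 chk.py 5 && python3 -m inch '[[0,0,0,0,0.15,0.03,0]]' && python3 chk.py 6.5 && python3 -m inch '[[0,0,0,0,0.15,0.03,0]]' && python3 chk.py 6.5 && python3 -m inch '[[0,0,0,0,0.1,0.03,0]]'&& python3 chk.py 6.5 && python3 -m inch '[[0,0,0,0,0.1,0.03,0]]'&& python3 chk.py 6.5 && python3 -m inch '[[0,0,0,0,0.1,0.02,0]]' && python3 chk.py 6.5 && python3 -m inch '[[0,0,0,0,0.1,0.02,0]]') | grep -E "position|ft_"
```

```text
position: [0.5612, -0.2317, 0.1401]
ft_force: [0.1, -0.0, -1.4]
position: [0.5606, -0.2319, 0.1399]
ft_force: [-0.1, -0.2, 0.1]
position: [0.5605, -0.2304, 0.1399]
ft_force: [0.1, 0.4, 0.2]
position: [0.5606, -0.2292, 0.1401]
ft_force: [0.4, 0.1, -0.0]
position: [0.5606, -0.2281, 0.1403]
ft_force: [1.1, -0.4, 0.0]
position: [0.5605, -0.2274, 0.1404]
ft_force: [0.8, -2.1, -1.0]
position: [0.5604, -0.2267, 0.1406]
ft_force: [0.2, -3.4, -1.8]
```

```bash
(python3 -m inch '[[0,0,0,0,0.1,0.01,0]]' && python3 chk.py 6.8 && python3 -m inch '[[0,0,0,0,0.1,0.01,0]]' && python3 chk.py 7 && python3 -m inch '[[0,0,0,0,0.07,0.01,0]]'&& python3 chk.py 7.5 && python3 -m inch '[[0,0,0,0,0.05,0.01,0]]' && python3 chk.py 7.8 && python3 -m inch '[[0,0,0,0,0.05,0.01,0]]') | grep -E "position|ft_"
```

```text
position: [0.5603, -0.226, 0.1407]
ft_force: [0.1, -5.9, -2.7]
position: [0.5602, -0.2253, 0.1407]
ft_force: [0.2, -6.7, -4.5]
```

```bash
(python3 -m inch '[[0,0,0,0,0.06,-0.02,0]]' && python3 chk.py 8.6 && python3 -m inch '[[0,0,0,0,0.04,-0.02,0]]') | grep -E "position|ft_"
```

```text
position: [0.5603, -0.2251, 0.1407]
ft_force: [0.7, -7.4, -2.1]
position: [0.5603, -0.225, 0.1406]
ft_force: [0.0, -7.2, -2.0]
```

```bash
(python3 -m inch '[[0,0,0,0,0.06,0,0]]' && python3 chk.py 8.4 && python3 -m inch '[[0,0,0,0,0.05,0,0]]') | grep -E "position|ft_"
python3 seg.py -1 .1 0 | sed 's/np.int64(\([0-9]*\))/\1/g'
```

```text
position: [0.5602, -0.2247, 0.1407]
ft_force: [-0.4, -8.7, -1.5]
at [ 0.5602 -0.2247  0.1407] F [-0.4 -8.7 -1.5] gap 0.0
[-0.003,-0.006,0.002] [-0.01,-0.56,0.11]
[-0.003,-0.006,0.002] [-0.07,-0.06,0.11]
scene 1 (108, 53, 54) (114, 54, 55) (118, 54, 56) (124, 55, 56) (128, 55, 57) (134, 55, 57) (138, 57, 59) (144, 60, 62)
scene -1 (108, 54, 58) (114, 53, 58) (118, 55, 58) (124, 54, 59) (128, 53, 57) (134, 55, 60) (138, 57, 76) (144, 56, 63) (149, 63, 84) (154, 63, 83)
side 1 (108, 58, 61) (114, 57, 61) (118, 57, 61) (124, 57, 61) (128, 57, 63) (134, 63, 65) (138, 65, 67) (144, 63, 65)
side -1 (108, 51, 52) (114, 51, 52) (118, 50, 51) (124, 50, 52) (128, 50, 53) (134, 51, 53) (138, 51, 55) (144, 51, 61) (149, 57, 62) (154, 58, 62)
```

Right is firm at 8.7 N. Now the left once more.

```bash
python3 -m inch '[[0,0,0,0,-1.5,0,0],[0,0,0,0,-1.5,4,0],[0,0,0,0,0,6.5,0],[0,0,0,-0.5,5,6.5,0],[0,0,0,-1.1,10,6.5,0],[0,0,0,-1.7,14,6.5,0],[0,0,0,-2,17,6,0],[0,0,0,-2.05,17.2,5,0]]' | grep pos && (python3 -m inch '[[0,0,0,0,0,-2.8,0],[0,0,0,0,0,-5.1,0],[0,0,0,0,0,-5.1,0],[0,0,0,0,0,-5.1,0]]';  python3 -m inch '[[0,0,0,0,-0.5,0,0],[0,0,0,0,-0.5,0,0]]') | grep -E "position|ft_"
```

```text
position: [0.5406, -0.0443, 0.192]
position: [0.5402, -0.0508, 0.1398]
ft_force: [0.9, -0.2, 0.8]
position: [0.541, -0.0565, 0.1409]
ft_force: [-0.3, -1.1, -0.2]
```

```bash
(python3 -m inch '[[0,0,0,0,-0.7,0,0],[0,0,0,0,-1.35,0.05,0],[0,0,0,0,-1.35,0.05,0]]' && python3 chk.py 5 && python3 -m inch '[[0,0,0,0,-0.15,0.03,0]]' && python3 chk.py 6 && python3 -m inch '[[0,0,0,0,-0.15,0.03,0]]' && python3 chk.py 6 && python3 -m inch '[[0,0,0,0,-0.1,0.02,0]]'&& python3 chk.py 6 && python3 -m inch '[[0,0,0,0,-0.1,0.02,0]]'&& python3 chk.py 6 && python3 -m inch '[[0,0,0,0,-0.1,0.02,0]]' && python3 chk.py 6 && python3 -m inch '[[0,0,0,0,-0.1,0.02,0]]' && python3 chk.py 6 && python3 -m inch '[[0,0,0,0,-0.1,0.02,0]]') | grep -E "position|ft_"
```

```text
position: [0.5402, -0.0706, 0.1404]
ft_force: [0.3, -0.2, 0.1]
position: [0.5401, -0.0705, 0.1405]
ft_force: [-0.4, 0.8, 0.8]
position: [0.5402, -0.0717, 0.1407]
ft_force: [-0.1, -0.3, 0.1]
position: [0.5402, -0.0727, 0.1409]
ft_force: [0.5, -0.2, 0.3]
position: [0.5402, -0.0737, 0.1411]
ft_force: [-0.7, -1.2, -0.2]
position: [0.5401, -0.0747, 0.1413]
ft_force: [-0.2, 0.4, 0.9]
position: [0.5401, -0.0755, 0.1414]
ft_force: [-0.3, 1.2, -0.3]
position: [0.5401, -0.0762, 0.1416]
ft_force: [0.4, 2.6, -1.0]
```

```bash
(python3 -m inch '[[0,0,0,0,-0.1,0.01,0]]' && python3 chk.py 6.5 && python3 -m inch '[[0,0,0,0,-0.1,0.01,0]]' && python3 chk.py 6.5 && python3 -m inch '[[0,0,0,0,-0.08,0.01,0]]'&& python3 chk.py 7.5 && python3 -m inch '[[0,0,0,0,-0.05,0,0]]' && python3 chk.py 7.8 && python3 -m inch '[[0,0,0,0,-0.05,0,0]]') | grep -E "position|ft_"
```

```text
position: [0.5402, -0.077, 0.1417]
ft_force: [1.0, 3.9, -2.5]
position: [0.5402, -0.0777, 0.1418]
ft_force: [0.7, 5.8, -1.8]
position: [0.5402, -0.0781, 0.1418]
ft_force: [1.7, 6.5, -3.0]
position: [0.5402, -0.0783, 0.1418]
ft_force: [1.5, 6.9, -2.0]
position: [0.5402, -0.0786, 0.1418]
ft_force: [1.7, 8.2, -1.7]
```

```bash
python3 -m inch '[[0,0,0,0,-0.03,0,0],[0,0,0,0,-0.03,0,0]]' | grep -E "position|ft_"
python3 - <<'E'
from lev import *
for c in ('scene','side'):
    P=cloud(c,arm.get_image(c)[1]); d=P[:,:2]-C; y=d@ey[:2]; x=d@ex[:2]
    for x0 in (0,.061,-.061):
        m=(abs(x-x0)<.007)&(abs(y)<.045)&(P[:,2]>.09)&(P[:,2]<.11)
        if m.sum()>30: k=np.polyfit(y[m],P[m,2],1); print(c,x0,m.sum(),k.round(4),np.median(P[m,2]).round(4))
E
```

```text
position: [0.5403, -0.0786, 0.1418]
ft_force: [1.0, 7.7, -3.1]
scene 0 224 [-0.0027  0.1008] 0.1008
scene 0.061 242 [-0.0018  0.1012] 0.1013
scene -0.061 192 [-0.0005  0.1013] 0.1013
side 0 107 [0.0082 0.0999] 0.1006
side 0.061 31 [-0.0005  0.1011] 0.1013
side -0.061 98 [0.0036 0.1008] 0.1008
```

```bash
(python3 -m inch '[[0,0,0,0,-0.05,0,0]]' && python3 chk.py 8.9 && python3 -m inch '[[0,0,0,0,-0.04,0.0,0]]' && python3 chk.py 8.9 && python3 -m inch '[[0,0,0,0,-0.03,0,0]]') | grep -E "position|ft_"
```

```text
position: [0.5403, -0.0789, 0.1418]
ft_force: [0.2, 7.8, -2.3]
position: [0.5403, -0.0791, 0.1418]
ft_force: [1.5, 9.4, -2.3]
```

```bash
python3 -m inch '[[0,0,0,0,1.5,0,0],[0,0,0,0,1.5,4,0],[0,0,0,0,0,6.5,0],[0,0,0,0.3,-5,6.5,0],[0,0,0,0.9,-10,6.5,0],[0,0,0,1.5,-14,6.5,0],[0,0,0,2,-17,6,0],[0,0,0,2.05,-17,5,0]]' | grep pos && python3 -m inch '[[0,0,0,0,0,-2.8,0],[0,0,0,0,0,-5.2,0],[0,0,0,0,0,-5.2,0],[0,0,0,0,0,-5.2,0]]' | grep -E "position|ft_"
```

```text
position: [0.5598, -0.2585, 0.1919]
position: [0.5606, -0.2512, 0.1403]
ft_force: [0.5, -0.3, 0.4]
```

```bash
(python3 -m inch '[[0,0,0,0,1,0,0],[0,0,0,0,1.8,0,0],[0,0,0,0,2.1,0,0],[0,0,0,0,2.1,0,0]]' && python3 chk.py 5 && python3 -m inch '[[0,0,0,0,0.1,0,0]]' && python3 chk.py 6 && python3 -m inch '[[0,0,0,0,0.1,0.01,0]]' && python3 chk.py 6 && python3 -m inch '[[0,0,0,0,0.1,0.01,0]]'&& python3 chk.py 6 && python3 -m inch '[[0,0,0,0,0.1,0.01,0]]'&& python3 chk.py 6 && python3 -m inch '[[0,0,0,0,0.1,0.01,0]]' && python3 chk.py 6 && python3 -m inch '[[0,0,0,0,0.1,0.01,0]]' && python3 chk.py 6 && python3 -m inch '[[0,0,0,0,0.1,0.01,0]]') | grep -E "position|ft_"
```

```text
position: [0.5612, -0.2296, 0.1408]
ft_force: [-0.1, -0.4, -0.2]
position: [0.5607, -0.23, 0.1404]
ft_force: [0.3, 0.3, -0.1]
position: [0.5605, -0.2292, 0.1402]
ft_force: [-0.9, 0.5, -0.1]
position: [0.5605, -0.2282, 0.1402]
ft_force: [0.9, -1.4, 0.2]
position: [0.5605, -0.2275, 0.1403]
ft_force: [-1.1, -2.0, 0.7]
position: [0.5604, -0.2267, 0.1404]
ft_force: [-0.7, -2.9, -1.5]
position: [0.5603, -0.226, 0.1405]
ft_force: [-0.7, -5.1, -0.7]
position: [0.5603, -0.2254, 0.1405]
ft_force: [-0.1, -6.0, -0.7]
```

```bash
(python3 -m inch '[[0,0,0,0,0.08,0,0]]' && python3 chk.py 7.8 && python3 -m inch '[[0,0,0,0,0.06,0,0]]' && python3 chk.py 8.2 && python3 -m inch '[[0,0,0,0,0.04,0,0]]'&& python3 chk.py 8.6 && python3 -m inch '[[0,0,0,0,0.04,0,0]]'&& python3 chk.py 8.6 && python3 -m inch '[[0,0,0,0,0.04,0,0]]') | grep -E "position|ft_"
```

```text
position: [0.5602, -0.225, 0.1405]
ft_force: [-0.4, -8.4, -0.8]
```

```bash
python3 -m inch '[[0,0,0,0,0.04,0,0],[0,0,0,0,0.04,0,0]]' | grep -E "position|ft_"; python3 -m inch '[[0,0,0,0,-1.5,0,0],[0,0,0,0,-3,2,0],[0,0,0,0,-3,6,0],[0,0,0,0,-3,9,0],[0,0,0,0,-3,9,0],[0,0,0,0,-3,9,0]]' | grep -E "time|position|ft_"
python3 - <<'E'
from lev import *
for c in ('scene','side'):
    im,D=arm.get_image(c); P=cloud(c,D); d=P[:,:2]-C; y=d@ey[:2]; x=d@ex[:2]
    for x0 in (0,.061,-.061):
        m=(abs(x-x0)<.007)&(abs(y)<.045)&(P[:,2]>.09)&(P[:,2]<.11)
        if m.sum()>30: k=np.polyfit(y[m],P[m,2],1); print(c,x0,m.sum(),k.round(4),np.median(P[m,2]).round(4))
cv2.imwrite("pics/s5.png",cv2.resize(im[110:250,280:480],(800,560)))
E
```

```text
position: [0.5602, -0.2249, 0.1406]
ft_force: [-0.7, -8.2, -1.5]
time_s: 36.35
position: [0.5612, -0.2526, 0.2313]
ft_force: [0.0, 0.7, -0.6]
scene 0 223 [-0.0006  0.1009] 0.1009
scene 0.061 236 [0.0011 0.1012] 0.1012
scene -0.061 189 [-0.0016  0.1013] 0.1012
side 0 109 [-0.003  0.1  ] 0.1006
side 0.061 97 [-0.0026  0.1006] 0.1009
side -0.061 100 [0.0025 0.101 ] 0.1009
```

View pics/s5.png

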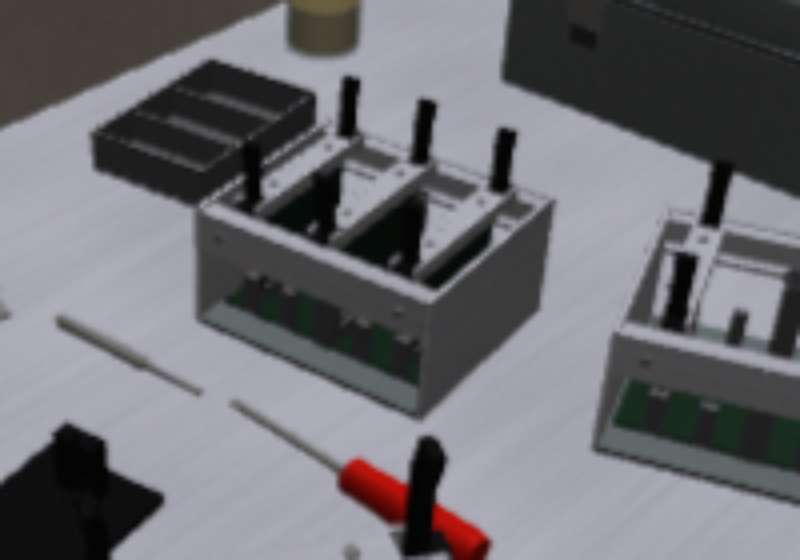

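The board is level with its neighbours, both levers are in and firm, and the punch and screwdriver in view look undisturbed. I hand the job in.

```bash
python3 -c "
from bench import arm
print(arm.close_job())"
```

```text
the job is handed in; nothing more can be done
None
```

The spare board is in the middle slot and let go, its panel level with the neighbouring boards; both levers came up firm when swung in (8 to 9 N, the left touching 9.4 N), and the job was handed in at about 36 s of the 72 s, with no verdict returned.

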